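Lay out magnetic brake sets in the tray

TASK

Lay out the brake sets on the sheet tray: turn every brake pad over and lay it flat in the tray with its bare steel back facing up, then slide a wound coil off its post on the rack for each pad and lay it flat on the middle of that pad's steel back. Leave any spare coil on its post, and do not disturb the wrench, the grease tin or the cup.

Things in the scene. Friction and masses are not known exactly. Their poses are not given: they have to be found in the camera images.
- pad1: brake pad, one of 3 or 4 alike (absent: None): steel back plate 92 x 54 x 6 mm with dark friction lining 80 x 54 x 11 mm bonded to one side, 6 mm short of both ends, a slot across its middle; 17 mm thick in all, 0.33 kg. Origin: centre of the bare steel face; x along the length, y across, z from steel face to lining: up at the start (lies lining up on the bench), down once turned over
- pad2: brake pad, one of 3 or 4 alike (absent: None): steel back plate 92 x 54 x 6 mm with dark friction lining 80 x 54 x 11 mm bonded to one side, 6 mm short of both ends, a slot across its middle; 17 mm thick in all, 0.33 kg. Origin: centre of the bare steel face; x along the length, y across, z from steel face to lining: up at the start (lies lining up on the bench), down once turned over
- pad3: brake pad, one of 3 or 4 alike (absent: None): steel back plate 92 x 54 x 6 mm with dark friction lining 80 x 54 x 11 mm bonded to one side, 6 mm short of both ends, a slot across its middle; 17 mm thick in all, 0.33 kg. Origin: centre of the bare steel face; x along the length, y across, z from steel face to lining: up at the start (lies lining up on the bench), down once turned over
- pad4: brake pad, one of 3 or 4 alike (absent: None): steel back plate 92 x 54 x 6 mm with dark friction lining 80 x 54 x 11 mm bonded to one side, 6 mm short of both ends, a slot across its middle; 17 mm thick in all, 0.33 kg. Origin: centre of the bare steel face; x along the length, y across, z from steel face to lining: up at the start (lies lining up on the bench), down once turned over
- coil1: wound brake coil, one of four alike: copper winding between two thin dark flanges, a ring 56 mm outside diameter, 24 mm hole, 26 mm high, about 0.22 kg, either way up is alike. It starts lying on the rack's base round one of its posts. Origin: centre of its underside; z along its axis, up at the start
- coil2: wound brake coil, one of four alike: copper winding between two thin dark flanges, a ring 56 mm outside diameter, 24 mm hole, 26 mm high, about 0.22 kg, either way up is alike. It starts lying on the rack's base round one of its posts. Origin: centre of its underside; z along its axis, up at the start
- coil3: wound brake coil, one of four alike: copper winding between two thin dark flanges, a ring 56 mm outside diameter, 24 mm hole, 26 mm high, about 0.22 kg, either way up is alike. It starts lying on the rack's base round one of its posts. Origin: centre of its underside; z along its axis, up at the start
- coil4: wound brake coil, one of four alike: copper winding between two thin dark flanges, a ring 56 mm outside diameter, 24 mm hole, 26 mm high, about 0.22 kg, either way up is alike. It starts lying on the rack's base round one of its posts. Origin: centre of its underside; z along its axis, up at the start
- coil1_mid (a point): centre of coil1's hole at mid height, 13 mm above its origin
- coil2_mid (a point): centre of coil2's hole at mid height, 13 mm above its origin
- coil3_mid (a point): centre of coil3's hole at mid height, 13 mm above its origin
- coil4_mid (a point): centre of coil4's hole at mid height, 13 mm above its origin
- pad1_cm (a point): centre of mass of pad1, 7 mm from the steel face on the lining side; stood on its short end the pad bears on the 6 mm plate edge alone, so it falls over towards the lining side
- pad2_cm (a point): centre of mass of pad2, 7 mm from the steel face on the lining side; stood on its short end the pad bears on the 6 mm plate edge alone, so it falls over towards the lining side
- pad3_cm (a point): centre of mass of pad3, 7 mm from the steel face on the lining side; stood on its short end the pad bears on the 6 mm plate edge alone, so it falls over towards the lining side
- pad4_cm (a point): centre of mass of pad4, 7 mm from the steel face on the lining side; stood on its short end the pad bears on the 6 mm plate edge alone, so it falls over towards the lining side
- tray_in (a point): centre of the inner floor of the fixed aluminium sheet tray, 4 mm above the bench; tray 270 (its x) x 260 (its y) mm outside, walls 4 mm thick, rim 10 mm above the bench; x and y along its sides, z up
- rack: fixed coil rack: steel base 330 (x) x 75 (y) x 10 mm, with four upright posts at x = -135, -45, +45, +135 mm on its centre line, each 16 mm in diameter with a tapered tip 60 mm above the bench. Origin: centre of its underside, x along the row of posts, z up
- wrench: combination wrench lying beyond the tray, not part of the job; x along its length
- tin: white grease tin 70 mm in diameter, 90 mm tall, standing beyond the tray, not part of the job; origin at its foot
- pot: steel cup 90 mm across, 80 mm high, standing beyond the tray to the right, not part of the job; origin at its foot

How it is judged:
By the outcome, as a careful person would: the job done as asked, in the order asked, and still so for the second after the job is handed in, with the robot touching nothing.
Of pad1, pad2, pad3, pad4 only 3 to 4 are there at a start; the rules pass over those that are not, and their reading is None.
At some moment in a run one of pad1, pad2, pad3, pad4 may be knocked a few centimetres aside while the robot is not near it.
Once in a run the grip may slacken for a moment while it holds something.
It also fails if it takes over 210 s, if anything falls off the work surface, if the arm or the gripper's body presses on something with over 40 N, if the wrist force passes 120 N, or if a joint passes its speed limit or range.

ROBOT

A 6-joint arm with a two-finger parallel gripper is mounted at the origin on the work surface. World frame = base frame: x ahead of the robot, y to its left, z up, the work surface at z = 0. Lengths are in m, angles in rad, forces in N, time in s.
With the tool pointing down it reaches from about 0.325 to 0.775 m from the base axis. Payload 5.5 kg.
Tool frame: the origin (TCP) lies midway between the tips of the shut fingers; the grasp point (between the pads) lies ctrl.grasp_offset behind it (ctrl.grasp_offset is the distance from the TCP to the grasp point, in m); z points along the fingers, y is the line along which they close (so a half turn about z gives the same grasp; the last joint's range is limited). The gripper opens to 85 mm and grips with 20 to 120 N. Pads are 22 mm wide; open, the fingers measure 114 mm over their backs; the gripper's body (76 mm by 85 mm) begins 54 mm behind the grasp point. The pads swing forward as they close: fully open they stand 13 mm farther back than shut.
Start: joints at [-1.336, 0.091, 1.231, -0, 1.82, -0.057], TCP at [0.173, -0.575, 0.207] pointing down, gripper open.
Joint ranges: [-2.87, 2.87], [-0.86, 2.18], [0.17, 2.46], [-1.51, 4.65], [0.06, 2.69], [-2.65, 2.65]. Speed limits (rad/s): [2.57, 2.57, 3.01, 3.14, 3.14, 3.14].

INTERFACE

Orientations are given as [roll, pitch, yaw] about the fixed x, y, z axes, in that order (R = Rz(yaw) Ry(pitch) Rx(roll)).
In Python, from workcell import ctrl gives the robot as it stands.
- The arm moves only by the shell command python3 -m pendant 'ROWS' [FORCE]. ROWS is JSON, a list of rows, each a list of 3 entries, a list of its own where there are three numbers: the turn, a rotation vector about the world's x, y, z as a fraction of full scale, then the shift along the world's x, y, z as a fraction of full scale, then the opening, from -1 (shut) to 1 (fully open). A call has 1 to 20 rows; each row is the pose to reach, as a shift and turn from the pose commanded when the call began; what a row does not reach only later rows make up. Full scale, the value 1, is 100 mm for a shift and 120 degrees for a turn. A row lasts 1/8 s, in which the tool goes at most 62.5 mm and 10.7 degrees, less where a joint would pass 70% of its speed; a pose out of reach is approached as far as the arm can. A call with a number of a shift or a turn outside -1 to 1 is refused whole. A call with a gripper value outside its range is refused whole. The fingers move at their own pace and stop on an object; FORCE is the grip in N (left out, the last holds). Time passes only in rows, so rows that repeat a pose let the fingers close. It gives the time, the measured TCP pose, the force, the opening and the grip force at its end, in the units of the state.
- ctrl.read_state(): the state, without advancing time (a new reading comes with each control period).
- ctrl.capture(name): name is "side" or "top" or "wrist"; returns a dict with "frame" (400x640x3 uint8, red, green, blue), "intrinsics" (3x3 intrinsics, pixels), "R" (3x3) and "t" (3): a world point X has camera coordinates R X + t; the wrist camera has in their place "T_tool_cam" (4x4, takes a point from camera to tool coordinates, whose origin is the TCP and whose axes are the flange's). Camera axes: x right, y down, z forward; pixel columns grow to the right and rows downward; lengths in m; the calibration is good to about 2 mm. A picture is of the moment at which its call begins: read the wrist's pose just before it. There is no depth.
- ctrl.finish_job(): hands the job in; it is judged then, once.
Trained networks look in a picture, given as the dict that the camera call returned (one of the last four; its "shot" number tells which), for a name from the list of things; names that differ only in an ending like _2 or _b are one class to them, and where a whole thing is asked for, a point or a joint stands for the part that bears it (a point fixed in the world has none). Each returns a list of dicts, best first, with "confidence" (0 to 1); they miss things now and then, are a little off and sometimes report something else, mostly with a low value. They report only what shows in the picture. A call takes as long as a camera call.
- ctrl.find_in(picture, thing): "bbox" ([left, top, width, height] in pixels, round what is visible of it).
- ctrl.landmark_of(picture, thing): "centre" ([column, row] in pixels: a listed point, or the origin of a listed thing).
The state is a dict: "clock": time; "q": joint angles; "dq": joint speeds; "tau": joint torques, N m; "eef_pos": TCP position; "eef_rot": TCP orientation; "contact_force": force on the tool from outside, world axes, zero at the start; "ft_torque": the same for the moment, N m; "gripper_width": finger opening in m; "grasp_force": force on a finger pad.
Only numpy, scipy, OpenCV 4.12 (cv2) and the standard library are available. Lean on these libraries where they do the work, as an engineer would, in place of code of your own. Each camera call takes 0.05 s, during which the arm holds its last target. There are 200 camera calls.

## Working session

There is one attempt and no reset: what is moved stays moved. The work goes in short steps, Python scripts to look and compute and a shell command to move; the robot and the scene stay as the last step left them, time stands still between calls to the robot, and variables do not carry over. Pictures are saved under pics/ and viewed, at most 14 in all, crops included, and the job is handed in when it is done.

```bash
ls; mkdir -p pics
python3 - <<'E'
from workcell import ctrl
import cv2,numpy as np
s=ctrl.read_state();print(s, ctrl.grasp_offset)
for n in("top","side"):
    p=ctrl.capture(n);cv2.imwrite(f"pics/{n}0.png",p["frame"][...,::-1]);print(n,p["intrinsics"],p["R"],p["t"])
    for o in("pad1","coil1_mid","tray_in","rack"):
        print(o,[(np.round(d["centre"],1).tolist(),round(d["confidence"],2)) for d in ctrl.landmark_of(p,o)])
print(ctrl.capture("wrist")["T_tool_cam"])
E
```

```text
pics
{'clock': 0.0, 'q': array([-1.33568792e+00,  9.18868385e-02,  1.23192930e+00, -9.91096733e-06,
        1.81980346e+00, -5.67204587e-02]), 'dq': array([ 1.40153953e-03, -4.25905054e-04, -2.30709968e-03, -1.34130865e-03,
        5.02169052e-05, -6.30362125e-04]), 'tau': array([ 1.45577601e-04, -4.58733666e+01, -4.18021274e+01,  5.52754625e-05,
        1.15385000e-02,  2.56176072e-06]), 'eef_pos': array([ 0.17252539, -0.57430127,  0.20580966]), 'eef_rot': array([-3.13956842e+00, -1.05312698e-04,  2.91826324e-01]), 'contact_force': array([-0.59765869, -0.1008778 , -0.01175316]), 'ft_torque': array([-0.00248759,  0.01619356,  0.02119537]), 'grasp_force': 0.0, 'gripper_width': 0.0854623492080704} 0.0187
top [[498.16492935   0.         308.83243792]
 [  0.         498.16492935 198.18420686]
 [  0.           0.           1.        ]] [[-0.01670539 -0.99984234 -0.00601936]
 [-0.99641334  0.01714696 -0.08286391]
 [ 0.08295406  0.0046135  -0.99654269]] [-4.43404995e-04  5.76048786e-01  1.24222037e+00]
pad1 [([162.3, 193.7], 0.87), ([204.4, 198.7], 0.82), ([207.1, 266.8], 0.72), ([401.3, 13
[... 163 characters left out ...]
.         392.23416355 200.6610421 ]
 [  0.           0.           1.        ]] [[-0.99996031 -0.00790142 -0.00411599]
 [-0.00157786  0.61175564 -0.79104522]
 [ 0.00876836 -0.79100733 -0.61174383]] [0.56434789 0.05056224 1.02484518]
pad1 [([392.0, 298.1], 0.88), ([299.2, 350.3], 0.78), ([314.0, 298.3], 0.65), ([321.5, 135.2], 0.4)]
coil1_mid [([340.3, 146.7], 0.67)]
tray_in [([317.9, 215.8], 0.95)]
rack [([353.5, 151.3], 0.69)]
[[-3.66695253e-04 -9.52506303e-01 -3.04518652e-01  7.73044659e-02]
 [ 9.99999591e-01 -6.00917146e-04  6.75434048e-04 -4.10967673e-04]
 [-8.26345667e-04 -3.04518280e-01  9.52506134e-01 -1.65846937e-01]
 [ 0.00000000e+00  0.00000000e+00  0.00000000e+00  1.00000000e+00]]
```

View pics/top0.png

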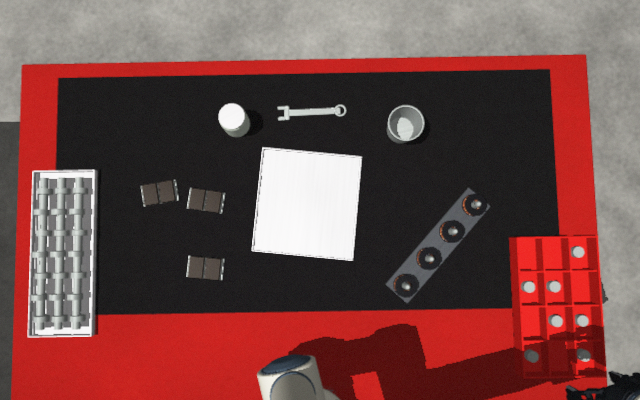

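View pics/side0.png

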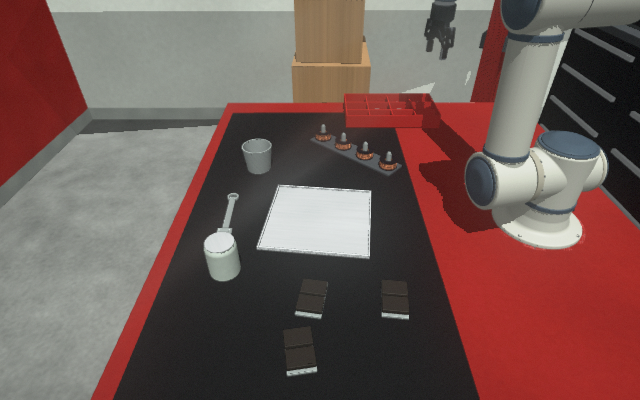

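Top view: three pads (160,193), (206,200), (206,267), the tray around (305,203), and four coils on the rack from (406,286) to (476,205). The side view agrees, and it also shows only three pads. Next I'll triangulate.

```bash
cat > h.py <<'E'
from workcell import ctrl
import numpy as np, cv2, json
from scipy.spatial.transform import Rotation as Ro
def cam(p,s=None):
    if "R" in p: R,t=np.array(p["R"]),np.array(p["t"])
    else:
        T=np.eye(4);T[:3,:3]=Ro.from_euler("xyz",s["eef_rot"]).as_matrix();T[:3,3]=s["eef_pos"]
        M=np.linalg.inv(T@np.array(p["T_tool_cam"]));R,t=M[:3,:3],M[:3,3]
    return np.array(p["intrinsics"]),R,t
def ray(c,uv):
    K,R,t=c;d=R.T@np.linalg.inv(K)@np.array([uv[0],uv[1],1.]);return -R.T@t,d/np.linalg.norm(d)
def atz(c,uv,z):
    o,d=ray(c,uv);return o+d*(z-o[2])/d[2]
def proj(c,X):
    K,R,t=c;v=K@(R@np.asarray(X,float)+t);return v[:2]/v[2]
def tri(c1,u1,c2,u2):
    (o1,d1),(o2,d2)=ray(c1,u1),ray(c2,u2)
    s=np.linalg.lstsq(np.c_[d1,-d2],o2-o1,rcond=None)[0];a,b=o1+s[0]*d1,o2+s[1]*d2
    return (a+b)/2,np.linalg.norm(a-b)
def snap(n,save=None):
    s=ctrl.read_state();p=ctrl.capture(n)
    if save: cv2.imwrite(f"pics/{save}.png",p["frame"][...,::-1])
    return p,cam(p,s)
def lm(p,o): return [(np.array(d["centre"]),d["confidence"]) for d in ctrl.landmark_of(p,o)]
def log():
    s=ctrl.read_state();open("log.txt","a").write(json.dumps([list(map(float,s[k])) for k in("q","eef_pos","eef_rot")])+"\n");return s
E
python3 - <<'E'
from h import *
log()
pt,ct=snap("top");ps,cs=snap("side")
for o in("pad1","coil1_mid","tray_in","rack","wrench","tin","pot"):
    A,B=lm(pt,o),lm(ps,o)
    print(o,[(u.round().tolist(),round(c,2)) for u,c in A])
    for u,ca in A:
        for v,cb in B:
            X,e=tri(ct,u,cs,v)
            if e<.02: print("   ",u.round(),v.round(),X.round(4),"gap",round(e,4),round(ca,2),round(cb,2))
for o in("pad1","coil1"):
    for n,p in(("top",pt),("side",ps)): print(o,n,[(np.round(d["bbox"]).tolist(),round(d["confidence"],2)) for d in ctrl.find_in(p,o)])
# tray corners, pads by colour
g=cv2.cvtColor(pt["frame"],cv2.COLOR_RGB2GRAY);m=(g>200).astype(np.uint8)
for c in cv2.findContours(m,0,2)[0]:
    if cv2.contourArea(c)>5000: 
        r=cv2.minAreaRect(c);print("tray",r,[atz(ct,q,.01).round(4).tolist() for q in cv2.boxPoints(r)])
f=pt["frame"].astype(int)
for u in((160,193),(206,200),(206,267)): print(u,f[u[1]-3,u[0]+5],f[u[1],u[0]-17:u[0]+22:2].tolist())
E
```

```text
pad1 [([159.0, 191.0], 0.82), ([205.0, 263.0], 0.78), ([204.0, 203.0], 0.74)]
    [159. 191.] [301. 353.] [ 0.5987  0.3794 -0.0018] gap 0.0117 0.82 0.66
    [205. 263.] [392. 300.] [0.4116 0.2589 0.001 ] gap 0.0064 0.78 0.82
    [204. 203.] [313. 298.] [0.5713 0.2595 0.0049] gap 0.0048 0.74 0.97
coil1_mid [([451.0, 230.0], 0.78)]
    [451. 230.] [342. 144.] [ 0.4887 -0.3692  0.0183] gap 0.0003 0.78 0.74
tray_in [([305.0, 203.0], 0.97), ([399.0, 127.0], 0.33)]
    [305. 203.] [317. 216.] [ 0.5663 -0.0012  0.0098] gap 0.0014 0.97 0.89
    [305. 203.] [324. 137.] [ 0.5492 -0.0039  0.2403] gap 0.0014 0.97 0.33
rack [([437.0, 247.0], 0.98)]
    [437. 247.] [356. 154.] [ 0.445  -0.3368 -0.0008] gap 0.0022 0.98 0.71
wrench [([310.0, 113.0], 0.63), ([447.0, 234.0], 0.36)]
    [310. 113.] [229. 218.] [ 0.8042 -0.0177 -0.0109] gap 0.0002 0.63 0.9
tin [([236.0, 122.0], 0.62)]
    [236. 122.] [227. 272.] [ 0.7778  0.1772 -0.0059] gap 0.0112 0.62 0.57
pot [([399.0, 127.0], 0.72)]
    [399. 127.] [259. 170.] [ 0.7575 -0.25   -0.0064] gap 0.011 0.72 0.58
pad1 top [([141.0, 178.0, 38.0, 29.0], 0.76)
[... 882 characters left out ...]
83, 75, 68], [63, 57, 50], [76, 77, 78], [74, 77, 75], [30, 28, 28], [31, 28, 28]]
(206, 200) [82 74 69] [[149, 148, 142], [85, 73, 68], [81, 73, 68], [88, 78, 73], [80, 73, 68], [81, 72, 69], [81, 72, 66], [50, 44, 39], [73, 76, 71], [80, 74, 67], [83, 74, 68], [84, 74, 69], [81, 73, 67], [81, 70, 64], [80, 71, 66], [79, 69, 62], [68, 69, 66], [113, 118, 115], [28, 27, 29], [33, 32, 29]]
(206, 267) [83 75 70] [[92, 85, 78], [92, 81, 74], [88, 80, 74], [86, 78, 73], [88, 81, 74], [86, 77, 71], [85, 74, 69], [50, 45, 42], [108, 106, 102], [89, 79, 74], [85, 76, 68], [87, 78, 73], [82, 75, 69], [87, 79, 72], [81, 71, 67], [68, 59, 56], [83, 87, 82], [149, 153, 150], [32, 32, 34], [32, 31, 31]]
```

Run:
```python
from h import *
pt,ct=snap("top")
g=cv2.cvtColor(pt["frame"],cv2.COLOR_RGB2GRAY)
m=(g>48).astype(np.uint8);m[:, :120]=0;m[:,240:]=0;m[:150]=0;m[300:]=0
m=cv2.morphologyEx(m,cv2.MORPH_CLOSE,np.ones((4,4)))
for c in cv2.findContours(m,0,2)[0]:
    if cv2.contourArea(c)<300: continue
    q=np.array([atz(ct,u[0]+0.0,.012)[:2] for u in c])
    r=cv2.minAreaRect(q.astype(np.float32)*1000)
    b=cv2.boxPoints(r);e1,e2=b[1]-b[0],b[2]-b[1];L=e1 if np.hypot(*e1)>np.hypot(*e2) else e2
    print(np.round(r[0],1),np.round(r[1],1),"yaw",np.degrees(np.arctan2(L[1],L[0])).round(1))
```

```text
[402.4 254.4] [94.4 56. ] yaw 84.1
[574.1 252.6] [94.6 55.3] yaw 80.4
[595.6 371.9] [56.2 94.6] yaw -80.6
```

Segmented pad sizes match (94×56 mm). The plan: grip a pad near its −y end with the tool tilted 40° below horizontal, swing it through vertical to the −y side, set its edge on the tray floor, and lay it over lining down. First I'll travel to pad B.

```bash
P="python3 -m pendant"
R='[[[0,0,0.0664],[0.484,0.929,0],1],[[0,0,0.0664],[0.484,0.929,0],1]]'
$P '[[[0,0,0.0664],[0.484,0.929,0],1],[[0,0,0.0664],[0.484,0.929,0],1]]'
$P '[[[0,0,0.0664],[0.484,0.929,0],1],[[0,0,0.0664],[0.484,0.929,0],1]]' >/dev/null
$P '[[[0,0,0.0664],[0.484,0.929,0],1],[[0,0,0.0664],[0.484,0.929,0],1]]'>/dev/null
$P '[[[0,0,0.0664],[0.484,0.929,0],1],[[0,0,0.0664],[0.484,0.929,0],1]]'>/dev/null
python3 -c "from h import *;s=log();print(s['q'],s['eef_pos'])"
$P '[[[0,0,0.0664],[0.484,0.929,0],1],[[0,0,0.0664],[0.484,0.929,0],1]]'>/dev/null
$P '[[[0,0,0.0664],[0.484,0.929,0],1],[[0,0,0.0664],[0.484,0.929,0],1]]'>/dev/null
$P '[[[0,0,0.0664],[0.484,0.929,0],1],[[0,0,0.0664],[0.484,0.929,0],1]]'>/dev/null
$P '[[[0,0,0.0664],[0.484,0.929,0],1],[[0,0,0.0664],[0.484,0.929,0],1],[[0,0,0.0664],[0.484,0.929,0],1]]'
python3 - <<'E'
from h import *
s=log();print(s['q'].round(3))
p,c=snap("wrist","w0")
for o in("pad1",):
  for u,k in lm(p,o): print(u.round(1),round(k,2),atz(c,u,.0).round(4))
  print([(np.round(d["bbox"]),round(d["confidence"],2)) for d in ctrl.find_in(p,o)])
E
```

```text
clock: 1.85
eef_pos: [0.2216, -0.4803, 0.2066]
eef_rot: [-3.141, -0.001, 0.432]
contact_force: [0.1, -0.0, -0.7]
gripper_width: 0.0852
grasp_force: 0.0
[-5.82809729e-01 -4.01598719e-01  1.67291635e+00  3.69349702e-04
  1.86920642e+00  1.37422103e-01] [ 0.36692275 -0.2009956   0.20733799]
clock: 3.72
eef_pos: [0.56, 0.171, 0.2055]
eef_rot: [-3.14, 0.0, 1.408]
contact_force: [-0.8, -0.8, -0.5]
gripper_width: 0.0855
grasp_force: 0.0
[2.380e-01 5.400e-02 1.272e+00 1.000e-03 1.818e+00 4.010e-01]
[153.1  97.3] 0.84 [0.403  0.2589 0.    ]
[319.5  74. ] 0.71 [0.5711 0.2536 0.    ]
[(array([292.,  18.,  63.,  98.]), 0.86), (array([110.,  44.,  78., 101.]), 0.78)]
```

View pics/w0.png

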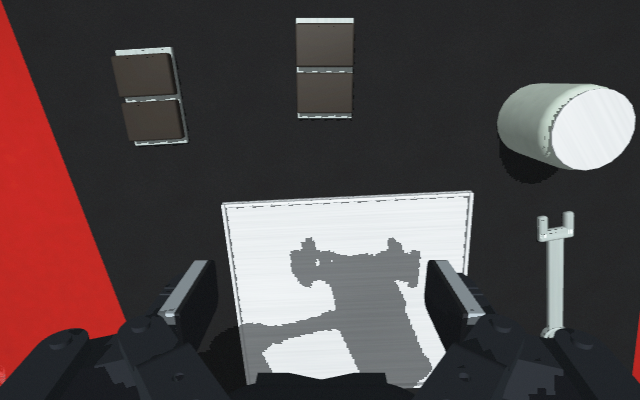

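Wrist view: pad A at (150,97) and pad B at (325,68), upright and aligned with the tool, which agrees with the top view. Now I'll tilt and lower.

```bash
P="python3 -m pendant"
$P '[[[0.0685,-0.0116,0],[0,0,0],1],[[0.137,-0.0232,0],[0,0,0],1],[[0.2055,-0.0348,0],[0,0,0],1],[[0.274,-0.0464,0],[0,0,-0.2],1],[[0.3425,-0.058,0],[0,0,-0.4],1],[[0.411,-0.0696,0],[0,0,-0.6],1],[[0.411,-0.0696,0],[0,0,-0.9],1],[[0.411,-0.0696,0],[0,0,-0.9],1]]'
python3 - <<'E'
from h import *
s=log();print(s['q'].round(3));R=Ro.from_euler("xyz",s["eef_rot"]).as_matrix();print("a",R[:,2].round(3),"x",R[:,0].round(3),"y",R[:,1].round(3))
p,c=snap("wrist","w1")
g=cv2.cvtColor(p["frame"],cv2.COLOR_RGB2GRAY)
for X in ([.574,.2526,.017],[.5663,.2077,.006],[.582,.298,.006]): print(proj(c,X))
pt,ct=snap("top");print([(u.round(),atz(ct,u,0).round(4)) for u,k in lm(pt,"pad1")])
E
```

```text
clock: 4.88
eef_pos: [0.5583, 0.1673, 0.1146]
eef_rot: [-3.136, -0.873, 1.397]
contact_force: [0.3, -0.2, 0.2]
gripper_width: 0.0857
grasp_force: 0.0
[-0.274 -0.041  1.763  0.866  1.555 -0.18 ]
a [ 0.127  0.755 -0.643] x [0.111 0.633 0.766] y [ 0.986 -0.169 -0.004]
[323.19600986 196.18713585]
[323.37104354 250.15937985]
[323.23637857 161.53844156]
[(array([204., 200.]), array([0.5766, 0.262 , 0.    ])), (array([161., 195.]), array([0.5934, 0.3742, 0.    ])), (array([206., 268.]), array([0.4027, 0.2554, 0.    ]))]
```

View pics/w1.png

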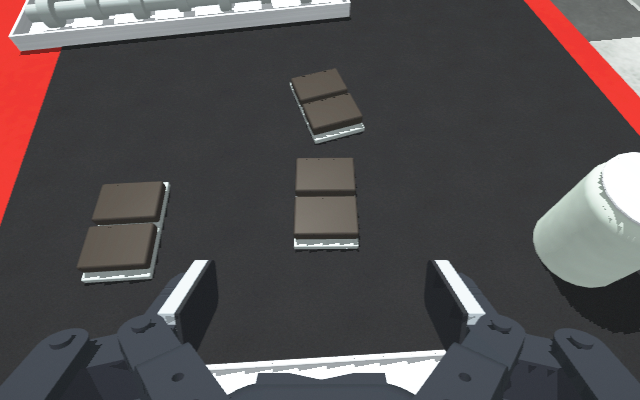

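The projected pad B (323,196) and near edge (323,250) match the picture. I'll advance along the tool axis and grip.

```bash
P="python3 -m pendant"
$P '[[[0,0,0],[0,0,-0.3],1],[[0,0,0],[0,0,-0.57],1],[[0,0,0],[0.05,0.3,-0.82],1],[[0,0,0],[0.1,0.6,-1.0],1],[[0,0,0],[0.1,0.6,-1.0],1]]'
$P '[[[0,0,0],[0,0,-0.04],1],[[0,0,0],[0,0,-0.08],1],[[0,0,0],[0,0,-0.08],1],[[0,0,0],[0,0,-0.08],1]]'
$P '[[[0,0,0],[0,0,0],-1],[[0,0,0],[0,0,0],-1],[[0,0,0],[0,0,0],-1],[[0,0,0],[0,0,0],-1],[[0,0,0],[0,0,0],-1],[[0,0,0],[0,0,0],-1],[[0,0,0],[0,0,0],-1],[[0,0,0],[0,0,0],-1]]' 70
python3 -c "
from h import *
p,c=snap('wrist','w2')"
```

```text
clock: 5.65
eef_pos: [0.5694, 0.2304, 0.0176]
eef_rot: [3.139, -0.873, 1.409]
contact_force: [-0.2, 0.2, 0.7]
gripper_width: 0.0854
grasp_force: 0.0
clock: 6.15
eef_pos: [0.5701, 0.2281, 0.0093]
eef_rot: [3.139, -0.873, 1.405]
contact_force: [-0.3, 0.1, 0.1]
gripper_width: 0.0853
grasp_force: 0.0
clock: 7.15
eef_pos: [0.5698, 0.2286, 0.009]
eef_rot: [3.14, -0.873, 1.405]
contact_force: [-0.1, 0.9, -0.9]
gripper_width: -0.0001
grasp_force: 0.0
```

View pics/w2.png

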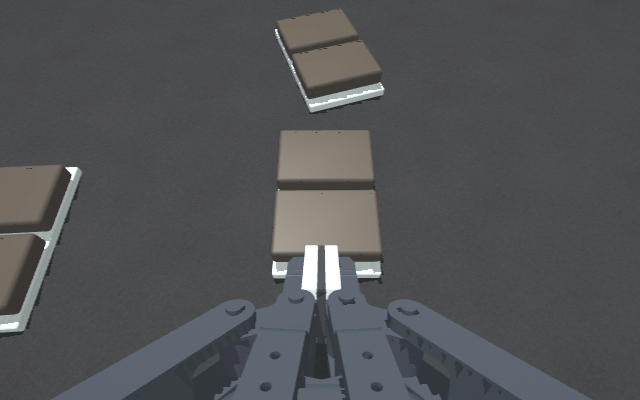

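The fingers shut without catching the pad: the tips show at (320,245), over its near end. I'll check the geometry.

Run:
```python
from h import *
s=log();p,c=snap("wrist")
print(s["eef_pos"],"tcp->",proj(c,s["eef_pos"]))
a=Ro.from_euler("xyz",s["eef_rot"]).as_matrix()[:,2]
for k in(.01,.02,.03): print(k,proj(c,s["eef_pos"]-k*a))
for u in((273,275),(380,275)):print(u,atz(c,u,.0).round(4),atz(c,u,.006).round(4))
for u in((276,255),(380,255),(281,131),(372,131)):print(u,atz(c,u,.017).round(4))
pt,ct=snap("top");print([(u.round(),atz(ct,u,0).round(4)) for u,k in lm(pt,"pad1")])
g=cv2.cvtColor(pt["frame"],cv2.COLOR_RGB2GRAY)
```

```text
[0.56982545 0.22855135 0.00900187] tcp-> [322.02738724 239.40808878]
0.01 [322.0896378  248.24054186]
0.02 [322.15918209 258.1078706 ]
0.03 [322.23738177 269.20327386]
(273, 275) [0.5429 0.2174 0.    ] [0.5433 0.2152 0.006 ]
(380, 275) [0.5961 0.2084 0.    ] [0.5947 0.2065 0.006 ]
(276, 255) [0.5465 0.2205 0.017 ]
(380, 255) [0.5947 0.2124 0.017 ]
(281, 131) [0.5572 0.2975 0.017 ]
(372, 131) [0.6097 0.2886 0.017 ]
[(array([204., 266.]), array([0.4081, 0.2616, 0.    ])), (array([161., 192.]), array([0.6004, 0.3735, 0.    ])), (array([206., 200.]), array([0.5781, 0.257 , 0.    ])), (array([448., 235.]), array([ 0.4761, -0.3663,  0.    ]))]
```

```bash
python3 - <<'E'
from h import *
p=ctrl.capture("wrist");K=np.array(p["intrinsics"]);M=np.linalg.inv(np.array(p["T_tool_cam"]))
f=lambda X:(K@(M[:3,:3]@np.array(X)+M[:3,3]))
for y in(0,.0425):
  for x in(0,.011):
    print(y,x,[(z,(f([x,y,z*1e-3])[:2]/f([x,y,z*1e-3])[2]).round().tolist()) for z in(-20,-13,-7,0,5)])
E
python3 -m pendant '[[[0,0,0],[-0.02,-0.12,0.1],1],[[0,0,0],[-0.02,-0.12,0.1],1],[[0,0,0],[-0.02,-0.12,0.1],1],[[0,0,0],[-0.02,-0.12,0.1],1],[[0,0,0],[-0.02,-0.12,0.1],1],[[0,0,0],[-0.02,-0.12,0.1],1]]'
```

```text
0 0 [(-20, [322.0, 258.0]), (-13, [322.0, 251.0]), (-7, [322.0, 245.0]), (0, [322.0, 239.0]), (5, [322.0, 235.0])]
0 0.011 [(-20, [322.0, 236.0]), (-13, [322.0, 230.0]), (-7, [322.0, 225.0]), (0, [322.0, 219.0]), (5, [322.0, 216.0])]
0.0425 0 [(-20, [416.0, 258.0]), (-13, [412.0, 251.0]), (-7, [409.0, 245.0]), (0, [406.0, 239.0]), (5, [404.0, 235.0])]
0.0425 0.011 [(-20, [418.0, 236.0]), (-13, [414.0, 230.0]), (-7, [411.0, 225.0]), (0, [408.0, 219.0]), (5, [405.0, 216.0])]
clock: 8.15
eef_pos: [0.5677, 0.2167, 0.0188]
eef_rot: [3.141, -0.873, 1.405]
contact_force: [-0.4, -0.2, 0.8]
gripper_width: 0.0853
grasp_force: 0.0
```

Run:
```python
from h import *
from scipy.optimize import fsolve
p,c=snap("wrist","w3");K=np.array(p["intrinsics"]);M=np.linalg.inv(np.array(p["T_tool_cam"]))
def f(x,y,z):
    v=K@(M[:3,:3]@np.array([x,y,z])+M[:3,3]);return v[:2]/v[2]
for hs,row in((110,261),(106,261),(108,261)):
    for y in(.0427,):
        s=fsolve(lambda q:[f(q[0],y,q[1])[0]-322-hs,f(q[0],y,q[1])[1]-row],[.01,-.03]);print(hs,row,(s*1000).round(1))
cv2.imwrite("pics/w3c.png",cv2.resize(p["frame"][230:400,120:520,::-1],None,fx=2,fy=2))
```

```text
110 261 [  9.8 -41. ]
106 261 [  7.3 -36.3]
108 261 [  8.5 -38.7]
```

View pics/w3c.png

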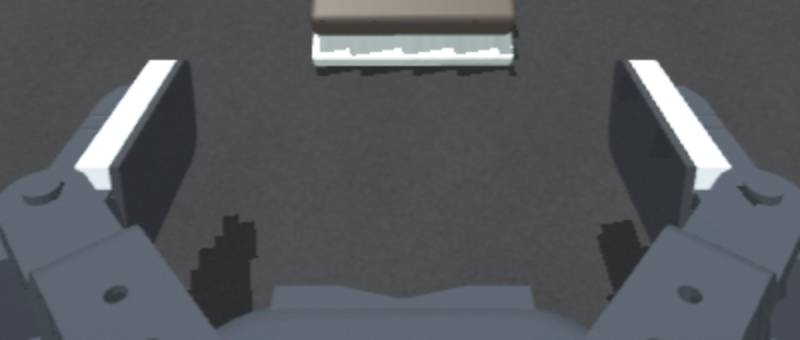

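The crop shows the open pad tips at (209,260) and (435,260), so they sit about 43 mm behind the TCP (about 29 mm when shut), which explains the miss. I'll go deeper in steps and watch the force.

```bash
P="python3 -m pendant"
$P '[[[0,0,0],[0.04,0.2,-0.17],1],[[0,0,0],[0.05,0.27,-0.23],1],[[0,0,0],[0.05,0.27,-0.23],1],[[0,0,0],[0.05,0.27,-0.23],1]]'
$P '[[[0,0,0],[0.01,0.04,-0.035],1],[[0,0,0],[0.02,0.08,-0.07],1],[[0,0,0],[0.02,0.08,-0.07],1],[[0,0,0],[0.02,0.08,-0.07],1]]'
$P '[[[0,0,0],[0,0,0],-1],[[0,0,0],[0,0,0],-1],[[0,0,0],[0,0,0],-1],[[0,0,0],[0,0,0],-1],[[0,0,0],[0,0,0],-1],[[0,0,0],[0,0,0],-1]]' 70
python3 -c "
from h import *
p,c=snap('wrist','w4')"
```

```text
clock: 8.7
eef_pos: [0.5731, 0.2433, -0.0035]
eef_rot: [3.139, -0.873, 1.406]
contact_force: [-0.3, 0.1, -0.3]
gripper_width: 0.0851
grasp_force: 0.0
clock: 9.2
eef_pos: [0.5747, 0.2516, -0.0111]
eef_rot: [3.14, -0.873, 1.405]
contact_force: [0.2, -1.3, 0.4]
gripper_width: 0.0854
grasp_force: 0.0
clock: 9.95
eef_pos: [0.5753, 0.2514, -0.0105]
eef_rot: [3.139, -0.873, 1.406]
contact_force: [0.7, -4.0, 5.9]
gripper_width: 0.0521
grasp_force: 73.9
```

View pics/w4.png

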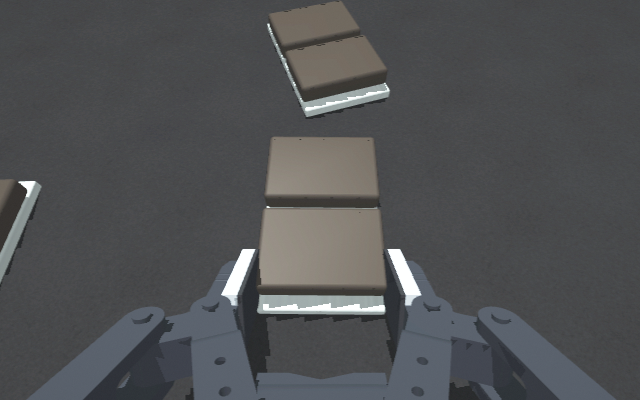

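It's gripped: width 52 mm, 74 N, with the pad between (258,313) and (387,313). I'll lift it and work out the lay-down poses.

```bash
cat > plan.py <<'E'
from h import *
def ROT(r): return Ro.from_euler("xyz",r).as_matrix()
def pad_rel(C,yaw,s):            # pad pose in tool, C = steel face centre xy on bench, x axis = d (grip end -> far end)
    d=np.array([np.cos(yaw),np.sin(yaw),0]);Rp=np.c_[d,np.cross([0,0,1],d),[0,0,1]]
    R=ROT(s["eef_rot"]);return R.T@Rp,R.T@(np.r_[C,0.]-s["eef_pos"])
def tool_for(dep,yaw):           # tool dir: horizontally -(cos,sin)(yaw), depressed dep; tool y kept
    h=np.array([np.cos(yaw),np.sin(yaw),0]);a=-np.cos(dep)*h-np.sin(dep)*np.array([0,0,1]);y=np.array([np.sin(yaw),-np.cos(yaw),0])
    return np.c_[np.cross(y,a),y,a]
def tcp_for(R,rel,pivot):        # tcp so that far plate edge (lining side) sits at pivot
    return np.array(pivot)-R@(rel[0]@np.array([.046,0,.006])+rel[1])
E
python3 - <<'E'
from plan import *
s=log()
rel=pad_rel((.5765,.2542),np.radians(80.4),s);np.savez("relB.npz",R=rel[0],p=rel[1])
yt=np.radians(83.9);u=np.array([np.cos(yt),np.sin(yt),0]);T=np.array([.565,-.003,.004])
R0=ROT(s["eef_rot"])
for dep in(45,28):
    R=tool_for(np.radians(dep),yt);t=tcp_for(R,rel,T-.046*u)
    rv=Ro.from_matrix(R@R0.T).as_rotvec()
    pad=R@rel[0];print(dep,"tcp",t.round(4),"rotvec/120",(np.degrees(rv)/120).round(4),"pad x",pad[:,0].round(2),"z",pad[:,2].round(2), "body low z",(t-R[:,2]*.0727)[2]-.04*np.cos(np.radians(dep)))
    near=t+R@(rel[0]@np.array([-.046,0,0])+rel[1]);print("near end",near.round(3))
E
python3 -m pendant '[[[0,0,0],[0,0,0.1],-1],[[0,0,0],[0,-0.1,0.5],-1],[[0,0,0],[0,-0.3,1.0],-1],[[0,0,0],[0,-0.3,1.0],-1]]' 100
```

```text
45 tcp [ 0.5581 -0.0607  0.0543] rotvec/120 [-0.7846  0.1088  0.0213] pad x [-0.01 -0.09 -1.  ] z [ 0.11  0.99 -0.09] body low z 0.07737609840849693
near end [ 0.56  -0.047  0.096]
28 tcp [ 0.5597 -0.0455  0.0556] rotvec/120 [-0.9249  0.1281  0.0182] pad x [-0.04 -0.37 -0.93] z [ 0.1   0.92 -0.38] body low z 0.05440198560570892
near end [ 0.563 -0.02   0.092]
clock: 10.5
eef_pos: [0.5768, 0.2206, 0.0932]
eef_rot: [3.129, -0.873, 1.413]
contact_force: [-0.2, -0.0, -4.2]
gripper_width: 0.0514
grasp_force: 105.8
```

```bash
P="python3 -m pendant"
$P '[[[-0.0654,0.0091,0.0018],[-0.02,-0.23,0.1],-1],[[-0.1308,0.0182,0.0036],[-0.03,-0.46,0.2],-1],[[-0.1962,0.0272,0.0053],[-0.05,-0.7,0.3],-1],[[-0.2615,0.0363,0.0071],[-0.06,-0.93,0.3],-1]]'
$P '[[[-0.0654,0.0091,0.0018],[-0.02,-0.23,0],-1],[[-0.1308,0.0182,0.0036],[-0.03,-0.46,0],-1],[[-0.1962,0.0272,0.0053],[-0.05,-0.7,0],-1],[[-0.2615,0.0363,0.0071],[-0.06,-0.93,0],-1]]'
python3 -c "from h import *;s=log();print(s['q'].round(2))"
$P '[[[-0.0654,0.0091,0.0018],[-0.02,-0.23,0],-1],[[-0.1308,0.0182,0.0036],[-0.03,-0.46,0],-1],[[-0.1962,0.0272,0.0053],[-0.05,-0.7,0],-1],[[-0.2615,0.0363,0.0071],[-0.07,-0.95,0],-1],[[-0.2615,0.0363,0.0071],[-0.07,-0.95,0],-1],[[-0.2615,0.0363,0.0071],[-0.07,-0.95,0],-1]]'
python3 - <<'E'
from plan import *
s=log();print(s['q'].round(2));print(ROT(s["eef_rot"]).round(3))
p,c=snap("side","s1")
E
```

```text
clock: 11.0
eef_pos: [0.568, 0.1279, 0.118]
eef_rot: [3.131, -0.315, 1.427]
contact_force: [0.2, 1.3, -4.9]
gripper_width: 0.0515
grasp_force: 105.5
clock: 11.5
eef_pos: [0.5616, 0.0356, 0.1167]
eef_rot: [3.134, 0.238, 1.445]
contact_force: [-0.2, -0.7, -4.5]
gripper_width: 0.0514
grasp_force: 105.5
[ 0.15  0.05  1.45 -0.23  1.7   0.25]
clock: 12.25
eef_pos: [0.5556, -0.0586, 0.1179]
eef_rot: [-3.139, 0.783, 1.466]
contact_force: [-0.4, 0.2, -3.7]
gripper_width: 0.0514
grasp_force: 105.7
[ 0.27  0.18  1.48 -0.73  1.77  0.34]
[[ 0.074  0.994 -0.077]
 [ 0.705 -0.107 -0.701]
 [-0.705 -0.002 -0.709]]
```

View pics/s1.png

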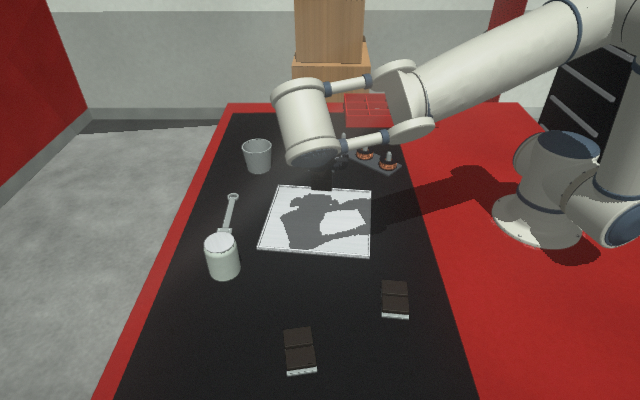

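The side view shows the arm over the tray with the pad behind the wrist cylinder; pads A (395,298) and C (300,350) haven't moved. I'll tilt further and lower to just above the floor.

```bash
P="python3 -m pendant"
$P '[[[-0.07,0.0097,0],[0,0.06,-0.2],-1],[[-0.14,0.0193,-0.003],[0.04,0.13,-0.4],-1],[[-0.14,0.0193,-0.003],[0.04,0.13,-0.52],-1],[[-0.14,0.0193,-0.003],[0.04,0.13,-0.52],-1]]'
$P '[[[0,0,0],[0,0,-0.05],-1],[[0,0,0],[0,0,-0.05],-1]]'
$P '[[[0,0,0],[0,0,-0.03],-1],[[0,0,0],[0,0,-0.03],-1]]'
$P '[[[0,0,0],[0,0,-0.03],-1],[[0,0,0],[0,0,-0.03],-1]]'
python3 -c "from h import *;s=log();print(s['q'].round(2))"
```

```text
clock: 12.8
eef_pos: [0.56, -0.0465, 0.0671]
eef_rot: [-3.125, 1.079, 1.47]
contact_force: [0.4, -1.3, -2.6]
gripper_width: 0.0511
grasp_force: 105.8
clock: 13.05
eef_pos: [0.5604, -0.0468, 0.064]
eef_rot: [-3.132, 1.079, 1.463]
contact_force: [0.6, -0.2, -4.0]
gripper_width: 0.0508
grasp_force: 105.8
clock: 13.3
eef_pos: [0.5598, -0.0466, 0.0593]
eef_rot: [-3.126, 1.081, 1.469]
contact_force: [0.9, 0.7, -4.2]
gripper_width: 0.0513
grasp_force: 105.8
clock: 13.55
eef_pos: [0.56, -0.0461, 0.0588]
eef_rot: [-3.13, 1.084, 1.465]
contact_force: [-2.8, 4.4, 7.0]
gripper_width: 0.051
grasp_force: 106.9
[ 0.38  0.43  1.45 -0.93  1.83  0.52]
```

Edge contact at TCP z≈0.058 (predicted 0.056). I'll relax the grip and arc the pad down about its edge.

```bash
P="python3 -m pendant"
$P '[[[0,0,0],[0,0,0],-1],[[0,0,0],[0.01,0.04,-0.015],-1],[[0,0,0],[0.01,0.09,-0.04],-1],[[0,0,0],[0.01,0.09,-0.04],-1]]' 25
$P '[[[0,0,0],[0.005,0.04,-0.025],-1],[[0,0,0],[0.01,0.08,-0.05],-1],[[0,0,0],[0.01,0.08,-0.05],-1]]'
python3 -c "
from h import *
pt,ct=snap('top','t1');p,c=snap('wrist','w5')
for z in(.02,.06): print([(u.round().tolist(),round(k,2),atz(ct,u,z).round(3)) for u,k in lm(pt,'pad1')])"
```

```text
clock: 14.05
eef_pos: [0.5612, -0.0382, 0.0554]
eef_rot: [-3.132, 1.086, 1.462]
contact_force: [-1.9, -1.2, 7.2]
gripper_width: 0.0511
grasp_force: 105.3
clock: 14.42
eef_pos: [0.5622, -0.0306, 0.0515]
eef_rot: [-3.134, 1.088, 1.46]
contact_force: [-2.5, -3.5, 11.0]
gripper_width: 0.0512
grasp_force: 103.8
[([424.0, 259.0], 0.44, array([ 0.418, -0.297,  0.02 ]))]
[([424.0, 259.0], 0.44, array([ 0.42 , -0.288,  0.06 ]))]
```

View pics/w5.png

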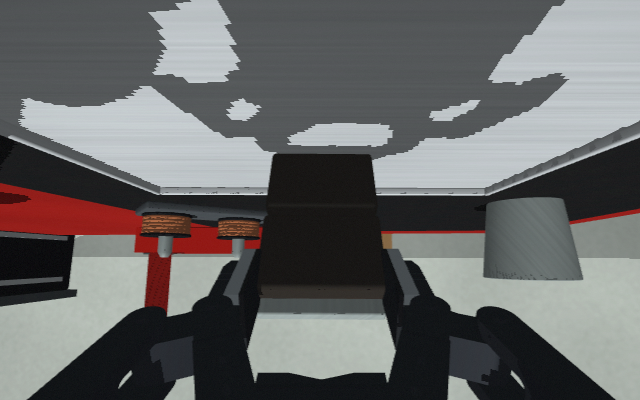

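The wrist view, looking up under the pad, shows it still held (far edge at row 155, was 137), so it is pivoting in the grip. Continuing the arc.

```bash
P="python3 -m pendant"
$P '[[[0,0,0],[0.004,0.035,-0.035],-1],[[0,0,0],[0.007,0.07,-0.07],-1],[[0,0,0],[0.007,0.07,-0.07],-1]]'
$P '[[[0,0,0],[0.003,0.025,-0.03],-1],[[0,0,0],[0.005,0.05,-0.06],-1],[[0,0,0],[0.005,0.05,-0.06],-1]]'
$P '[[[0,0,0],[0.003,0.025,-0.035],-1],[[0,0,0],[0.005,0.05,-0.07],-1],[[0,0,0],[0.005,0.05,-0.07],-1]]'
python3 -c "
from h import *
s=log();print(s['q'].round(2));p,c=snap('wrist','w6')
g=cv2.cvtColor(p['frame'],cv2.COLOR_RGB2GRAY);print(g[100:330:6,322].tolist())"
```

```text
clock: 15.0
eef_pos: [0.564, -0.0226, 0.0462]
eef_rot: [-3.141, 1.087, 1.454]
contact_force: [-1.5, 1.8, 17.5]
gripper_width: 0.0513
grasp_force: 102.8
clock: 15.38
eef_pos: [0.5657, -0.017, 0.0412]
eef_rot: [3.135, 1.086, 1.45]
contact_force: [0.4, 5.4, 17.5]
gripper_width: 0.0507
grasp_force: 101.4
clock: 15.75
eef_pos: [0.5665, -0.0112, 0.0348]
eef_rot: [3.134, 1.086, 1.45]
contact_force: [0.8, 10.1, 21.0]
gripper_width: 0.051
grasp_force: 99.8
[ 0.42  0.51  1.4  -0.91  1.85  0.57]
[84, 84, 84, 84, 84, 85, 87, 84, 86, 87, 197, 197, 193, 85, 85, 21, 21, 22, 21, 21, 22, 26, 22, 19, 21, 19, 21, 23, 21, 21, 22, 21, 29, 54, 49, 23, 73, 73, 161]
```

```bash
P="python3 -m pendant"
$P '[[[0,0,0],[0,0,0],0.55],[[0,0,0],[0,0,0],0.55],[[0,0,0],[0,0,0],0.55],[[0,0,0],[0,0,0],0.55]]'
$P '[[[0,0,0],[0.01,0.1,0.15],0.55],[[0,0,0],[0.02,0.2,0.35],0.55],[[0,0,0],[0.05,0.5,0.7],0.55],[[0,0,0],[0.08,0.8,1.0],0.6],[[0,0,0],[0.08,0.8,1.0],0.6]]'
$P '[[[0.1,-0.014,0],[0.05,0.4,0.4],1],[[0.2,-0.028,0],[0.08,0.8,0.7],1],[[0.2,-0.028,0],[0.08,0.9,0.7],1]]'
python3 -c "
from h import *
s=log();print(s['q'].round(2));pt,ct=snap('top','t2')
print([(u.round().tolist(),round(k,2),atz(ct,u,.02).round(3)) for u,k in lm(pt,'pad1')])"
```

```text
clock: 16.3
eef_pos: [0.5632, -0.0128, 0.0266]
eef_rot: [-3.123, 1.082, 1.472]
contact_force: [-0.6, -0.3, -1.1]
gripper_width: 0.0659
grasp_force: 0.0
clock: 16.92
eef_pos: [0.5731, 0.0707, 0.1316]
eef_rot: [-3.14, 1.077, 1.46]
contact_force: [0.5, 0.2, -0.3]
gripper_width: 0.0683
grasp_force: 0.0
clock: 17.3
eef_pos: [0.581, 0.159, 0.2044]
eef_rot: [3.125, 0.648, 1.447]
contact_force: [0.4, -0.2, 0.3]
gripper_width: 0.0852
grasp_force: 0.0
[ 0.51  0.4   1.01 -0.6   2.06  0.43]
[([300.0, 201.0], 0.73, array([0.57 , 0.012, 0.02 ])), ([205.0, 264.0], 0.59, array([0.413, 0.255, 0.02 ])), ([160.0, 191.0], 0.56, array([0.601, 0.371, 0.02 ]))]
```

View pics/t2.png

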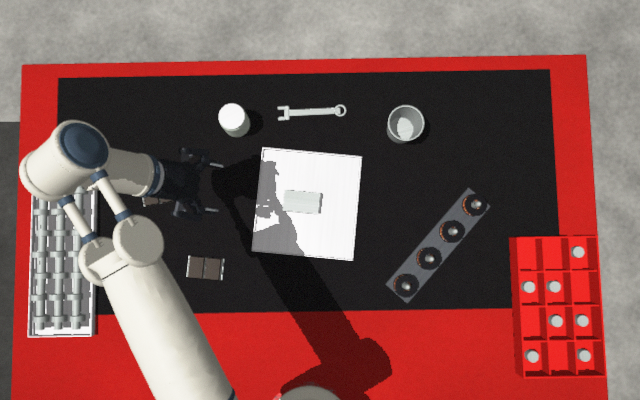

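Pad B lies steel up in the tray at (303,202). Next is pad C: work out the pre-grasp turn.

```bash
cat >> plan.py <<'E'
def grasp_R(alpha,yaw):
    h=np.array([np.cos(yaw),np.sin(yaw),0]);a=np.cos(alpha)*h-np.sin(alpha)*np.array([0,0,1]);y=np.array([np.sin(yaw),-np.cos(yaw),0])
    return np.c_[np.cross(y,a),y,a]
def delta(R,t,s):
    R0=ROT(s["eef_rot"]);rv=np.degrees(Ro.from_matrix(R@R0.T).as_rotvec())/120
    print("turn",rv.round(4),"deg",np.linalg.norm(rv)*120,"shift",((t-s["eef_pos"])*10).round(3))
def seg(pt,ct,x0=120,x1=240,z=.012,thr=48):
    g=cv2.cvtColor(pt["frame"],cv2.COLOR_RGB2GRAY);m=(g>thr).astype(np.uint8);m[:, :x0]=0;m[:,x1:]=0;m[:150]=0;m[300:]=0
    m=cv2.morphologyEx(m,cv2.MORPH_CLOSE,np.ones((4,4)))
    for c in cv2.findContours(m,0,2)[0]:
        if cv2.contourArea(c)<300: continue
        q=np.array([atz(ct,u[0]+0.0,z)[:2] for u in c]);r=cv2.minAreaRect(q.astype(np.float32)*1000)
        b=cv2.boxPoints(r);e1,e2=b[1]-b[0],b[2]-b[1];L=e1 if np.hypot(*e1)>np.hypot(*e2) else e2
        print(np.round(r[0],1),np.round(r[1],1),"yaw",np.degrees(np.arctan2(L[1],L[0])).round(1))
E
python3 - <<'E'
from plan import *
s=ctrl.read_state();y=np.radians(99.4);d=np.array([np.cos(y),np.sin(y),0])
R=grasp_R(np.radians(40),y);C=np.array([.5975,.374,0])
delta(R,C-.063*d+[0,0,.10],s)
E
```

```text
turn [0.7312 0.0208 0.1084] deg 88.73195729700322 shift [ 0.278  1.541 -0.999]
```

```bash
P="python3 -m pendant"
$P '[[[0.0731,0.0021,0.0108],[0.03,0.15,0],1],[[0.1462,0.0042,0.0217],[0.06,0.3,0],1],[[0.2194,0.0062,0.0325],[0.09,0.45,0],1],[[0.2925,0.0083,0.0434],[0.12,0.6,0],1],[[0.3656,0.0104,0.0542],[0.14,0.77,0],1]]'
$P '[[[0.0731,0.0021,0.0108],[0.03,0.15,0],1],[[0.1462,0.0042,0.0217],[0.06,0.3,-0.1],1],[[0.2194,0.0062,0.0325],[0.09,0.45,-0.3],1],[[0.2925,0.0083,0.0434],[0.12,0.6,-0.5],1],[[0.3656,0.0104,0.0542],[0.14,0.77,-0.9],1],[[0.3656,0.0104,0.0542],[0.14,0.77,-0.9],1],[[0.3656,0.0104,0.0542],[0.14,0.77,-0.9],1]]'
python3 - <<'E'
from plan import *
s=log();print(s['q'].round(2));y=np.radians(99.4);d=np.array([np.cos(y),np.sin(y),0]);n=np.array([-d[1],d[0],0])
p,c=snap("wrist","w7")
C=np.array([.5975,.374,0])
for q in([-.046,-.027,.006],[-.046,.027,.006],[-.04,-.027,.017],[.04,.027,.017],[.04,-.027,.017]): print(q,proj(c,C+q[0]*d+q[1]*n+[0,0,q[2]]).round())
print([(u.round(),round(k,2),atz(c,u,0).round(4)) for u,k in lm(p,"pad1")],[np.round(b["bbox"]) for b in ctrl.find_in(p,"pad1")])
delta(grasp_R(np.radians(40),y),C-.0016*d+[0,0,-.0115],s)
E
```

```text
clock: 18.02
eef_pos: [0.593, 0.2343, 0.1953]
eef_rot: [-3.083, -0.108, 1.592]
contact_force: [0.5, 0.5, -0.7]
gripper_width: 0.0855
grasp_force: 0.0
clock: 18.9
eef_pos: [0.6075, 0.3115, 0.1077]
eef_rot: [-3.141, -0.867, 1.739]
contact_force: [0.0, -0.5, 0.5]
gripper_width: 0.0851
grasp_force: 0.0
[ 0.    0.31  1.39  0.85  1.61 -0.2 ]
[-0.046, -0.027, 0.006] [357. 275.]
[-0.046, 0.027, 0.006] [287. 275.]
[-0.04, -0.027, 0.017] [358. 262.]
[0.04, 0.027, 0.017] [292. 175.]
[0.04, -0.027, 0.017] [354. 175.]
[(array([322., 222.]), 0.86, array([0.5968, 0.3768, 0.    ]))] [array([286., 175.,  75., 100.]), array([  0., 256., 102., 131.])]
turn [ 0.0027  0.0001 -0.0022] deg 0.41819206599011405 shift [-0.097  0.61  -1.192]
```

View pics/w7.png

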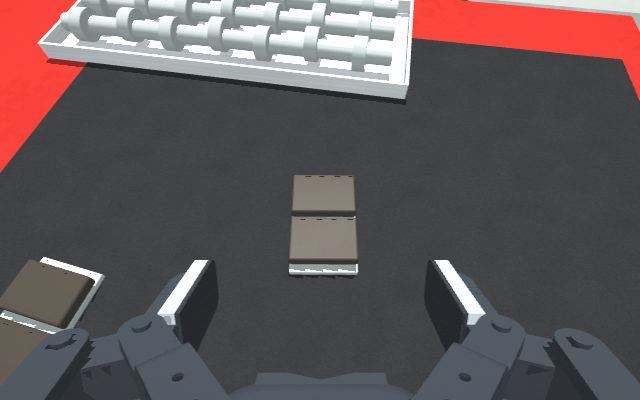

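The predicted corners (287–357, 275; far edge row 175) match the picture. Gripping C.

```bash
P="python3 -m pendant"
$P '[[[0,0,0],[0,0,-0.4],1],[[0,0,0],[0,0,-0.68],1],[[0,0,0],[-0.03,0.2,-0.85],1],[[0,0,0],[-0.06,0.37,-0.99],1],[[0,0,0],[-0.06,0.37,-0.99],1]]'
$P '[[[0,0,0],[-0.02,0.12,-0.1],1],[[0,0,0],[-0.04,0.24,-0.2],1],[[0,0,0],[-0.04,0.24,-0.2],1],[[0,0,0],[-0.04,0.24,-0.2],1]]'
$P '[[[0,0,0],[0,0,0],-1],[[0,0,0],[0,0,0],-1],[[0,0,0],[0,0,0],-1],[[0,0,0],[0,0,0],-1],[[0,0,0],[0,0,0],-1],[[0,0,0],[0,0,0],-1]]' 100
python3 - <<'E'
from plan import *
s=log();y=np.radians(99.4)
rel=pad_rel((.5975,.374),y,s);np.savez("relC.npz",R=rel[0],p=rel[1])
yt=np.radians(83.9);u=np.array([np.cos(yt),np.sin(yt),0]);v=np.array([u[1],-u[0],0]);T=np.array([.565,-.003,.004])
for dep in(45,28):
    R=tool_for(np.radians(dep),yt);t=tcp_for(R,rel,T+.084*v-.046*u);print(dep,t.round(4));delta(R,t,s)
E
```

```text
clock: 19.68
eef_pos: [0.6001, 0.3499, 0.007]
eef_rot: [-3.139, -0.869, 1.74]
contact_force: [0.3, 0.6, 0.3]
gripper_width: 0.0853
grasp_force: 0.0
clock: 20.18
eef_pos: [0.5976, 0.3726, -0.0119]
eef_rot: [3.141, -0.869, 1.74]
contact_force: [0.2, 0.2, 0.7]
gripper_width: 0.0856
grasp_force: 0.0
clock: 20.92
eef_pos: [0.5984, 0.3722, -0.011]
eef_rot: [3.139, -0.869, 1.74]
contact_force: [0.5, -5.6, 5.8]
gripper_width: 0.0509
grasp_force: 105.8
45 [ 0.6426 -0.0706  0.0532]
turn [-0.7917 -0.0236 -0.1001] deg 95.80023714806048 shift [ 0.442 -4.427  0.642]
28 [ 0.6442 -0.0557  0.0549]
turn [-0.9334 -0.0281 -0.0871] deg 112.54202225845903 shift [ 0.458 -4.279  0.659]
```

```bash
P="python3 -m pendant"
$P '[[[0,0,0],[0,0,0.1],-1],[[0,0,0],[0,-0.1,0.5],-1],[[0,0,0],[0,-0.3,1.0],-1],[[0,0,0],[0,-0.3,1.0],-1]]' 100
$P '[[[-0.0792,-0.0024,-0.01],[0.04,-0.41,0.06],-1],[[-0.1583,-0.0047,-0.02],[0.09,-0.825,0.1],-1]]' >/dev/null
$P '[[[-0.0792,-0.0024,-0.01],[0.04,-0.41,0.06],-1],[[-0.1583,-0.0047,-0.02],[0.09,-0.825,0.1],-1]]' >/dev/null
$P '[[[-0.0792,-0.0024,-0.01],[0.04,-0.41,0.06],-1],[[-0.1583,-0.0047,-0.02],[0.09,-0.825,0.1],-1]]' >/dev/null
$P '[[[-0.0792,-0.0024,-0.01],[0.04,-0.41,0],-1],[[-0.1583,-0.0047,-0.02],[0.09,-0.825,0],-1]]' 
$P '[[[-0.0792,-0.0024,-0.01],[0.04,-0.41,0],-1],[[-0.1583,-0.0047,-0.02],[0.09,-0.825,0],-1],[[-0.1583,-0.0047,-0.02],[0.09,-0.825,0],-1],[[-0.1583,-0.0047,-0.02],[0.09,-0.825,0],-1]]'
python3 - <<'E'
from plan import *
s=log();print(s['q'].round(2));r=np.load("relC.npz");rel=(r["R"],r["p"])
yt=np.radians(83.9);u=np.array([np.cos(yt),np.sin(yt),0]);v=np.array([u[1],-u[0],0]);T=np.array([.565,-.003,.004])
R=tool_for(np.radians(28),yt);t=tcp_for(R,rel,T+.084*v-.046*u);delta(R,t,s)
E
```

```text
clock: 21.42
eef_pos: [0.5998, 0.342, 0.0931]
eef_rot: [3.129, -0.868, 1.748]
contact_force: [1.7, 1.4, -3.2]
gripper_width: 0.0514
grasp_force: 105.5
clock: 22.42
eef_pos: [0.6331, 0.0125, 0.1164]
eef_rot: [-3.096, 0.46, 1.533]
contact_force: [0.6, -0.6, -4.7]
gripper_width: 0.0513
grasp_force: 105.4
clock: 22.92
eef_pos: [0.6421, -0.0688, 0.1163]
eef_rot: [-3.136, 0.783, 1.468]
contact_force: [0.6, 0.2, -3.1]
gripper_width: 0.0516
grasp_force: 105.7
[ 0.22  0.39  1.23 -0.75  1.77  0.27]
turn [-0.1422  0.0134  0.0005] deg 17.142364777858855 shift [ 0.021  0.131 -0.615]
```

```bash
P="python3 -m pendant"
$P '[[[-0.071,0.0067,0],[0,0.06,-0.2],-1],[[-0.1422,0.0134,0],[0.02,0.13,-0.4],-1],[[-0.1422,0.0134,0],[0.02,0.13,-0.51],-1],[[-0.1422,0.0134,0],[0.02,0.13,-0.51],-1]]'
$P '[[[0,0,0],[0,0,-0.05],-1],[[0,0,0],[0,0,-0.05],-1],[[0,0,0],[0,0,-0.05],-1]]'
$P '[[[0,0,0],[0,0,-0.025],-1],[[0,0,0],[0,0,-0.025],-1]]'
$P '[[[0,0,0],[0,0,-0.025],-1],[[0,0,0],[0,0,-0.025],-1]]'
python3 -c "from h import *;s=log();print(s['q'].round(2))"
```

```text
clock: 23.42
eef_pos: [0.6447, -0.0568, 0.0671]
eef_rot: [3.135, 1.082, 1.457]
contact_force: [0.2, 0.4, -3.0]
gripper_width: 0.0513
grasp_force: 105.8
clock: 23.8
eef_pos: [0.6449, -0.0573, 0.0635]
eef_rot: [3.13, 1.083, 1.452]
contact_force: [-0.5, -0.7, -4.0]
gripper_width: 0.0513
grasp_force: 105.9
clock: 24.05
eef_pos: [0.6444, -0.057, 0.0592]
eef_rot: [3.136, 1.084, 1.458]
contact_force: [0.0, -0.3, -4.6]
gripper_width: 0.0514
grasp_force: 105.9
clock: 24.3
eef_pos: [0.6446, -0.0568, 0.058]
eef_rot: [3.133, 1.085, 1.455]
contact_force: [-0.3, 2.1, 1.9]
gripper_width: 0.0513
grasp_force: 106.4
[ 0.32  0.6   1.22 -0.97  1.81  0.44]
```

Contact, as before. Same arc, release and retreat.

```bash
P="python3 -m pendant"
$P '[[[0,0,0],[0,0,-0.015],-1],[[0,0,0],[0.01,0.04,-0.03],-1],[[0,0,0],[0.01,0.09,-0.055],-1],[[0,0,0],[0.015,0.13,-0.08],-1],[[0,0,0],[0.02,0.17,-0.105],-1],[[0,0,0],[0.02,0.17,-0.105],-1]]'
$P '[[[0,0,0],[0.004,0.035,-0.035],-1],[[0,0,0],[0.007,0.07,-0.07],-1],[[0,0,0],[0.01,0.095,-0.1],-1],[[0,0,0],[0.012,0.12,-0.13],-1],[[0,0,0],[0.012,0.12,-0.13],-1]]'
$P '[[[0,0,0],[0.003,0.025,-0.035],-1],[[0,0,0],[0.005,0.05,-0.07],-1],[[0,0,0],[0.005,0.05,-0.07],-1]]'
$P '[[[0,0,0],[0,0,0],0.55],[[0,0,0],[0,0,0],0.55],[[0,0,0],[0,0,0],0.55],[[0,0,0],[0,0,0],0.55]]'
$P '[[[0,0,0],[0.01,0.1,0.15],0.55],[[0,0,0],[0.02,0.2,0.35],0.55],[[0,0,0],[0.05,0.5,0.7],0.55],[[0,0,0],[0.0,0.8,1.0],0.6],[[0,0,0],[0.0,0.8,1.0],0.6]]'
$P '[[[0.1,-0.011,0],[-0.3,0.4,0.4],1],[[0.2,-0.022,0],[-0.6,0.4,0.7],1],[[0.2,-0.022,0],[-0.6,0.4,0.7],1]]'
python3 - <<'E'
from plan import *
s=log();print(s['q'].round(2),s['eef_pos']);pt,ct=snap('top','t3')
print([(u.round().tolist(),round(k,2),atz(ct,u,.02).round(3)) for u,k in lm(pt,'pad1')]);seg(pt,ct)
E
```

```text
clock: 25.05
eef_pos: [0.6468, -0.0417, 0.0511]
eef_rot: [3.125, 1.091, 1.445]
contact_force: [-3.5, -4.8, 11.7]
gripper_width: 0.0511
grasp_force: 104.8
clock: 25.68
eef_pos: [0.6497, -0.0274, 0.0408]
eef_rot: [3.114, 1.088, 1.438]
contact_force: [-1.1, 5.8, 20.4]
gripper_width: 0.051
grasp_force: 105.2
clock: 26.05
eef_pos: [0.6512, -0.0218, 0.0347]
eef_rot: [3.108, 1.088, 1.435]
contact_force: [1.1, 9.2, 20.5]
gripper_width: 0.0512
grasp_force: 104.5
clock: 26.55
eef_pos: [0.648, -0.0233, 0.0259]
eef_rot: [3.137, 1.085, 1.459]
contact_force: [-0.2, -0.2, -0.1]
gripper_width: 0.0659
grasp_force: 0.0
clock: 27.18
eef_pos: [0.6495, 0.0605, 0.1317]
eef_rot: [3.118, 1.08, 1.445]
contact_force: [0.1, -0.4, -0.5]
gripper_width: 0.0685
grasp_force: 0.0
clock: 27.55
eef_pos: [0.5887, 0.0971, 0.2051]
eef_rot: [3.121, 0.653, 1.448]
contact_force: [0.5, 0.3, -0.4]
gripper_width: 0.0853
grasp_force: 0.0
[ 0.43  0.33  1.1  -0.62  2.    0.37] [0.58872343 0.09707199 0.20511675]
[([301.0, 200.0], 0.74, array([0.571, 0.011, 0.02 ])), ([207.0, 265.0], 0.71, array([0.41 , 0.251, 0.02 ])), ([303.0, 167.0], 0.67, array([0.656, 0.004, 0.02 ]))]
[516.  339.3] [388.  264.9] yaw 0.8
```

Run:
```python
from plan import *
s=ctrl.read_state();y=np.radians(84.1);d=np.array([np.cos(y),np.sin(y),0])
delta(grasp_R(np.radians(40),y),np.array([.404,.256,0])-.063*d+[0,0,.10],s)
```

```text
turn [ 0.7277 -0.0745  0.0063] deg 87.78202292405345 shift [-1.91   0.972 -1.   ]
```

```bash
P="python3 -m pendant"
$P '[[[0.0728,-0.0075,0.0006],[-0.19,0.1,0],1],[[0.1455,-0.0149,0.0013],[-0.38,0.19,0],1],[[0.2183,-0.0224,0.0019],[-0.57,0.29,0],1],[[0.2911,-0.0298,0.0025],[-0.76,0.39,0],1],[[0.3638,-0.0373,0.0031],[-0.955,0.486,0],1]]'
$P '[[[0.0728,-0.0075,0.0006],[-0.19,0.1,0],1],[[0.1455,-0.0149,0.0013],[-0.38,0.19,-0.1],1],[[0.2183,-0.0224,0.0019],[-0.57,0.29,-0.3],1],[[0.2911,-0.0298,0.0025],[-0.76,0.39,-0.6],1],[[0.3638,-0.0373,0.0031],[-0.955,0.486,-0.9],1],[[0.3638,-0.0373,0.0031],[-0.955,0.486,-0.9],1],[[0.3638,-0.0373,0.0031],[-0.955,0.486,-0.9],1]]'
python3 - <<'E'
from plan import *
s=log();print(s['q'].round(2));y=np.radians(84.1);d=np.array([np.cos(y),np.sin(y),0]);n=np.array([-d[1],d[0],0])
p,c=snap("wrist","w8")
C=np.array([.404,.256,0])
for q in([-.046,-.027,.006],[-.046,.027,.006],[.04,.027,.017],[.04,-.027,.017]): print(q,proj(c,C+q[0]*d+q[1]*n+[0,0,q[2]]).round())
print([(u.round(),round(k,2),atz(c,u,0).round(4)) for u,k in lm(p,"pad1")],[np.round(b["bbox"]) for b in ctrl.find_in(p,"pad1")])
delta(grasp_R(np.radians(40),y),C-.0016*d+[0,0,-.0115],s)
g=cv2.cvtColor(p["frame"],cv2.COLOR_RGB2GRAY)
m=(g>70).astype(np.uint8)[150:300,230:420]
for cc in cv2.findContours(m,0,2)[0]:
    if cv2.contourArea(cc)>300: print(cv2.minAreaRect(cc),cv2.boundingRect(cc))
E
```

```text
clock: 28.28
eef_pos: [0.4919, 0.1458, 0.1947]
eef_rot: [-3.139, -0.106, 1.467]
contact_force: [0.1, -1.0, -0.7]
gripper_width: 0.0856
grasp_force: 0.0
clock: 29.15
eef_pos: [0.3988, 0.1938, 0.1081]
eef_rot: [3.137, -0.867, 1.476]
contact_force: [0.5, -1.2, 1.4]
gripper_width: 0.0852
grasp_force: 0.0
[-0.31 -0.47  2.13  0.85  1.67 -0.21]
[-0.046, -0.027, 0.006] [355. 276.]
[-0.046, 0.027, 0.006] [285. 276.]
[0.04, 0.027, 0.017] [290. 176.]
[0.04, -0.027, 0.017] [351. 176.]
[(array([319., 225.]), 0.59, array([0.4028, 0.2568, 0.    ]))] [array([285., 176.,  73., 101.])]
turn [ 0.0029  0.0012 -0.0024] deg 0.4734108857149589 shift [ 0.051  0.606 -1.196]
((88.99130249023438, 119.5474853515625), (70.18163299560547, 11.98261833190918), 0.9093804955482483) (54, 113, 71, 14)
((97.86328887939453, 89.06548309326172), (90.05484771728516, 43.28191375732422), 0.9710219502449036) (53, 67, 91, 45)
((90.0, 43.0), (64.0, 38.0), 0.0) (58, 24, 65, 39)
```

Bbox matches the prediction. Gripping A.

```bash
P="python3 -m pendant"
$P '[[[0,0,0],[0,0,-0.4],1],[[0,0,0],[0,0,-0.68],1],[[0,0,0],[0.02,0.2,-0.85],1],[[0,0,0],[0.03,0.37,-0.99],1],[[0,0,0],[0.03,0.37,-0.99],1]]'
$P '[[[0,0,0],[0.01,0.12,-0.1],1],[[0,0,0],[0.02,0.24,-0.2],1],[[0,0,0],[0.02,0.24,-0.2],1],[[0,0,0],[0.02,0.24,-0.2],1]]'
$P '[[[0,0,0],[0,0,0],-1],[[0,0,0],[0,0,0],-1],[[0,0,0],[0,0,0],-1],[[0,0,0],[0,0,0],-1],[[0,0,0],[0,0,0],-1],[[0,0,0],[0,0,0],-1]]' 100
python3 - <<'E'
from plan import *
s=log();print(s['q'].round(2));y=np.radians(84.1)
rel=pad_rel((.404,.256),y,s);np.savez("relA.npz",R=rel[0],p=rel[1])
yt=np.radians(83.9);u=np.array([np.cos(yt),np.sin(yt),0]);v=np.array([u[1],-u[0],0]);T=np.array([.565,-.003,.004])
for dep in(45,28):
    R=tool_for(np.radians(dep),yt);t=tcp_for(R,rel,T-.084*v-.046*u);print(dep,t.round(4));delta(R,t,s)
E
```

```text
clock: 29.92
eef_pos: [0.4009, 0.2321, 0.0087]
eef_rot: [3.137, -0.868, 1.48]
contact_force: [0.2, -0.2, 0.4]
gripper_width: 0.0853
grasp_force: 0.0
clock: 30.42
eef_pos: [0.4034, 0.2548, -0.011]
eef_rot: [3.136, -0.869, 1.478]
contact_force: [-0.6, -0.6, -0.1]
gripper_width: 0.0855
grasp_force: 0.0
clock: 31.18
eef_pos: [0.403, 0.255, -0.0113]
eef_rot: [3.137, -0.87, 1.476]
contact_force: [-1.3, -3.4, 6.7]
gripper_width: 0.0514
grasp_force: 106.9
[-0.15 -0.31  2.24  0.89  1.38 -0.31]
45 [ 0.4741 -0.0529  0.0524]
turn [-0.7861  0.0817 -0.0042] deg 94.83641407738078 shift [ 0.71  -3.079  0.636]
28 [ 0.4756 -0.0382  0.0541]
turn [-0.927  0.096 -0.004] deg 111.83613811929301 shift [ 0.726 -2.932  0.654]
```

```bash
P="python3 -m pendant"
$P '[[[0,0,0],[0,0,0.1],-1],[[0,0,0],[0,-0.1,0.5],-1],[[0,0,0],[0,-0.3,1.0],-1],[[0,0,0],[0,-0.3,1.0],-1]]' 100
$P '[[[-0.0655,0.0068,0],[0.06,-0.23,0.1],-1],[[-0.131,0.0136,-0.001],[0.12,-0.46,0.2],-1],[[-0.1965,0.0204,-0.001],[0.178,-0.695,0.3],-1]]' >/dev/null
$P '[[[-0.0655,0.0068,0],[0.06,-0.23,0],-1],[[-0.131,0.0136,-0.001],[0.12,-0.46,0],-1],[[-0.1965,0.0204,-0.001],[0.178,-0.695,0],-1]]' >/dev/null
$P '[[[-0.0655,0.0068,0],[0.06,-0.23,0],-1],[[-0.131,0.0136,-0.001],[0.12,-0.46,0],-1],[[-0.1965,0.0204,-0.001],[0.178,-0.695,0],-1]]'
$P '[[[-0.0655,0.0068,0],[0.06,-0.23,0],-1],[[-0.131,0.0136,-0.001],[0.12,-0.46,0],-1],[[-0.1965,0.0204,-0.001],[0.178,-0.695,0],-1],[[-0.1965,0.0204,-0.001],[0.178,-0.695,0],-1],[[-0.1965,0.0204,-0.001],[0.178,-0.695,0],-1]]'
python3 - <<'E'
from plan import *
s=log();print(s['q'].round(2));r=np.load("relA.npz");rel=(r["R"],r["p"])
yt=np.radians(83.9);u=np.array([np.cos(yt),np.sin(yt),0]);v=np.array([u[1],-u[0],0]);T=np.array([.565,-.003,.004])
R=tool_for(np.radians(28),yt);t=tcp_for(R,rel,T-.084*v-.046*u);delta(R,t,s)
E
```

```text
clock: 31.68
eef_pos: [0.4044, 0.224, 0.0914]
eef_rot: [3.128, -0.868, 1.482]
contact_force: [0.2, -0.5, -4.3]
gripper_width: 0.0513
grasp_force: 106.0
clock: 32.8
eef_pos: [0.4551, 0.0167, 0.1161]
eef_rot: [-3.137, 0.377, 1.468]
contact_force: [0.3, -0.4, -4.9]
gripper_width: 0.0514
grasp_force: 105.7
clock: 33.42
eef_pos: [0.473, -0.0521, 0.1168]
eef_rot: [-3.139, 0.783, 1.465]
contact_force: [0.3, -1.2, -3.6]
gripper_width: 0.0511
grasp_force: 106.0
[ 0.32 -0.01  1.69 -0.72  1.79  0.39]
turn [-0.142   0.0144  0.0006] deg 17.12673738538537 shift [ 0.026  0.138 -0.626]
```

```bash
P="python3 -m pendant"
$P '[[[-0.071,0.007,0],[0,0.06,-0.2],-1],[[-0.142,0.0144,0],[0.02,0.13,-0.4],-1],[[-0.142,0.0144,0],[0.02,0.13,-0.51],-1],[[-0.142,0.0144,0],[0.02,0.13,-0.51],-1]]' >/dev/null
$P '[[[0,0,0],[0,0,-0.05],-1],[[0,0,0],[0,0,-0.05],-1],[[0,0,0],[0,0,-0.05],-1]]' >/dev/null
$P '[[[0,0,0],[0,0,-0.025],-1],[[0,0,0],[0,0,-0.025],-1]]'
$P '[[[0,0,0],[0,0,-0.025],-1],[[0,0,0],[0,0,-0.025],-1]]'
$P '[[[0,0,0],[0,0,-0.015],-1],[[0,0,0],[0,0,-0.015],-1]]'
python3 -c "from h import *;s=log();print(s['q'].round(2))"
```

```text
clock: 34.55
eef_pos: [0.4753, -0.0398, 0.0588]
eef_rot: [3.139, 1.085, 1.461]
contact_force: [-0.4, 0.1, -4.2]
gripper_width: 0.0515
grasp_force: 106.1
clock: 34.8
eef_pos: [0.4756, -0.0396, 0.0576]
eef_rot: [3.136, 1.086, 1.458]
contact_force: [-0.7, 2.7, 4.0]
gripper_width: 0.0518
grasp_force: 106.7
clock: 35.05
eef_pos: [0.4756, -0.0395, 0.0573]
eef_rot: [3.134, 1.087, 1.455]
contact_force: [-2.8, 5.5, 9.6]
gripper_width: 0.0514
grasp_force: 107.4
[ 0.45  0.26  1.68 -0.9   1.84  0.61]
```

```bash
P="python3 -m pendant"
$P '[[[0,0,0],[0.01,0.04,-0.015],-1],[[0,0,0],[0.01,0.09,-0.04],-1],[[0,0,0],[0.015,0.13,-0.065],-1],[[0,0,0],[0.02,0.17,-0.09],-1],[[0,0,0],[0.02,0.17,-0.09],-1]]'
$P '[[[0,0,0],[0.004,0.035,-0.035],-1],[[0,0,0],[0.007,0.07,-0.07],-1],[[0,0,0],[0.01,0.095,-0.1],-1],[[0,0,0],[0.012,0.12,-0.13],-1],[[0,0,0],[0.012,0.12,-0.13],-1]]'
$P '[[[0,0,0],[0.003,0.025,-0.035],-1],[[0,0,0],[0.005,0.05,-0.07],-1],[[0,0,0],[0.005,0.05,-0.07],-1]]'
$P '[[[0,0,0],[0,0,0],0.55],[[0,0,0],[0,0,0],0.55],[[0,0,0],[0,0,0],0.55],[[0,0,0],[0,0,0],0.55]]' >/dev/null
$P '[[[0,0,0],[0.01,0.1,0.15],0.55],[[0,0,0],[0.02,0.2,0.35],0.55],[[0,0,0],[0.05,0.5,0.7],0.55],[[0,0,0],[0.05,0.8,1.0],0.6],[[0,0,0],[0.05,0.8,1.0],0.6]]'
$P '[[[0.09,-0.009,0],[0,0.4,0.4],1],[[0.18,-0.018,0],[0,0.8,0.7],1],[[0.27,-0.027,0],[0,1,0.7],1],[[0.36,-0.036,0],[0,1,0.7],1],[[0.45,-0.045,0],[0,1,0.7],1],[[0.51,-0.051,0],[0,1,0.7],1],[[0.51,-0.051,0],[0,1,0.7],1]]'
python3 - <<'E'
from plan import *
s=log();print(s['q'].round(2));pt,ct=snap('top','t4');ps,cs=snap('side')
A,B=lm(pt,'pad1'),lm(ps,'pad1')
print([(u.round().tolist(),round(k,2),atz(ct,u,.021).round(3)) for u,k in A])
for u,k in A:
    for w,l in B:
        X,e=tri(ct,u,cs,w)
        if e<.012: print(X.round(4),round(e,4))
R=cv2.cvtColor(pt["frame"],cv2.COLOR_RGB2HSV)
print([d for d in [(np.round(x["bbox"]).tolist(),round(x["confidence"],2)) for x in ctrl.find_in(pt,"coil1")]])
cv2.imwrite("pics/t4c.png",cv2.resize(pt["frame"][140:310,230:510,::-1],None,fx=2.8,fy=2.8,interpolation=cv2.INTER_CUBIC))
E
```

```text
clock: 35.67
eef_pos: [0.4776, -0.0236, 0.0495]
eef_rot: [3.131, 1.091, 1.452]
contact_force: [-2.7, -1.0, 12.9]
gripper_width: 0.0514
grasp_force: 105.4
clock: 36.3
eef_pos: [0.4807, -0.0104, 0.0391]
eef_rot: [3.119, 1.09, 1.443]
contact_force: [-1.7, 8.3, 21.8]
gripper_width: 0.0512
grasp_force: 105.3
clock: 36.67
eef_pos: [0.4814, -0.0046, 0.0322]
eef_rot: [3.119, 1.089, 1.444]
contact_force: [-0.4, 12.8, 22.7]
gripper_width: 0.0513
grasp_force: 104.4
clock: 37.8
eef_pos: [0.4856, 0.0772, 0.13]
eef_rot: [3.125, 1.08, 1.451]
contact_force: [0.2, 0.4, -1.1]
gripper_width: 0.0687
grasp_force: 0.0
clock: 38.67
eef_pos: [0.4841, 0.172, 0.1971]
eef_rot: [-3.137, 0.011, 1.462]
contact_force: [0.2, -0.6, -0.4]
gripper_width: 0.0854
grasp_force: 0.0
[ 0.28 -0.13  1.47 -0.01  1.81  0.39]
[([298.0, 200.0], 0.83, array([0.573, 0.016, 0.021])), ([320.0, 168.0], 0.81, array([ 0.654, -0.04 ,  0.021])), ([298.0, 233.0], 0.6, array([0.489, 0.02 , 0.021])), ([236.0, 123.0], 0.25, array([0.775, 0.175, 0.021]))]
[0.5669 0.0163 0.0288] 0.01
[ 0.6525 -0.0397  0.0144] 0.0043
[0.4826 0.0149 0.2125] 0.0074
[([415.0, 250.0, 22.0, 23.0], 0.9), ([393.0, 270.0, 23.0, 25.0], 0.81), ([438.0, 222.0, 25.0, 20.0], 0.65), ([464.0, 194.0, 21.0, 26.0], 0.55)]
```

View pics/t4c.png

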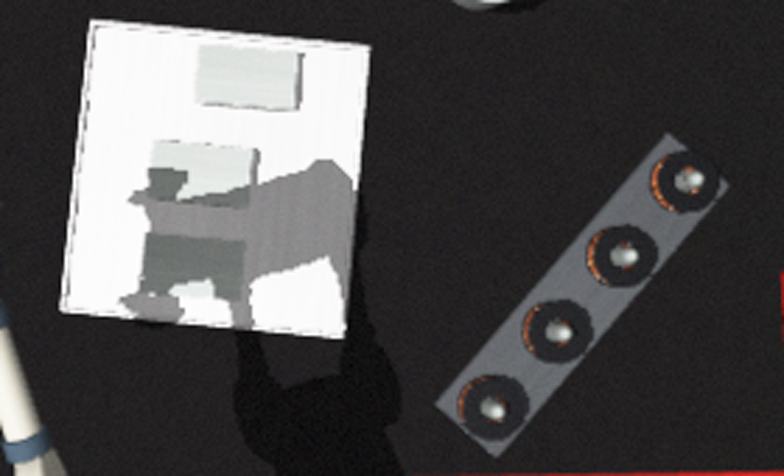

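The crop shows three pads steel up: C (249,77) was knocked about 4 cm but is still fully in the tray, with B and A below it. All four coils are on their posts. Next: measure coils, finger swing and palm depth.

Run:
```python
from plan import *
from scipy.optimize import brentq
p,c=snap("wrist");K=np.array(p["intrinsics"]);M=np.linalg.inv(np.array(p["T_tool_cam"]))
def f(x,y,z):
    v=K@(M[:3,:3]@np.array([x,y,z])+M[:3,3]);return v[:2]/v[2]
for n,x,row in(("shut tip",.011,245),("w52 tip",.011,250),("open tip",.011,261),("palm",.038,378),("palm",.0425,378),("palm",.030,378)):
    z=brentq(lambda z:f(x,0,z)[1]-row,-.12,.05);print(n,x,round(z*1000,1),"half 63px =",round(63/(f(x,.01,z)[0]-322)*10,1),"mm")
pt,ct=snap("top");ps,cs=snap("side")
u=np.array([(475,204.3),(452,231.4),(429.3,258.2),(405.7,285.4)])
X=np.array([atz(ct,q,.036) for q in u]);print(X.round(4),np.linalg.norm(np.diff(X,axis=0),axis=1).round(4),np.degrees(np.arctan2(*(X[0]-X[3])[[1,0]])))
for o in("coil1_mid","coil2_mid","coil3_mid","coil4_mid"):
    A,B=lm(pt,o),lm(ps,o);print(o,[(q.round(1).tolist(),round(k,2)) for q,k in A])
    for q,k in A:
        for w,l in B:
            Y,e=tri(ct,q,cs,w)
            if e<.006: print("   ",Y.round(4),round(e,4),round(k,2),round(l,2))
s=ctrl.read_state();print(s["eef_pos"],s["eef_rot"])
```

```text
shut tip 0.011 -27.1 half 63px = 26.5 mm
w52 tip 0.011 -31.8 half 63px = 25.6 mm
open tip 0.011 -41.2 half 63px = 24.0 mmTraceback (most recent call last):
  File "<stdin>", line 7, in <module>
    r = _zeros._brentq(f, a, b, xtol, rtol, maxiter, args, full_output, disp)
ValueError: f(a) and f(b) must have different signs
```

Run:
```python
from plan import *
p,c=snap("wrist");K=np.array(p["intrinsics"]);M=np.linalg.inv(np.array(p["T_tool_cam"]))
def f(x,y,z):
    v=K@(M[:3,:3]@np.array([x,y,z])+M[:3,3]);return v[:2]/v[2]
for x in(.03,.038): print(x,[(z,f(x,0,z/1000)[1].round(),round(63/(f(x,.01,z/1000)[0]-322)*10,1)) for z in(-60,-70,-80,-90,-100,-110,-120)])
pt,ct=snap("top");ps,cs=snap("side")
u=np.array([(475,204.3),(452,231.4),(429.3,258.2),(405.7,285.4)])
X=np.array([atz(ct,q,.036) for q in u]);print(X.round(4),np.linalg.norm(np.diff(X,axis=0),axis=1).round(4),np.degrees(np.arctan2(*(X[0]-X[3])[[1,0]])))
for o in("coil1_mid","coil2_mid"):
    A,B=lm(pt,o),lm(ps,o);print(o,[(q.round(1).tolist(),round(k,2)) for q,k in A])
    for q,k in A:
        for w,l in B:
            Y,e=tri(ct,q,cs,w)
            if e<.006: print("   ",Y.round(4),round(e,4),round(k,2),round(l,2))
s=ctrl.read_state();print(s["eef_pos"],s["eef_rot"])
```

```text
0.03 [(-60, np.float64(236.0), np.float64(19.8)), (-70, np.float64(250.0), np.float64(18.2)), (-80, np.float64(267.0), np.float64(16.5)), (-90, np.float64(288.0), np.float64(14.8)), (-100, np.float64(313.0), np.float64(13.2)), (-110, np.float64(346.0), np.float64(11.5)), (-120, np.float64(389.0), np.float64(9.9))]
0.038 [(-60, np.float64(213.0), np.float64(19.4)), (-70, np.float64(225.0), np.float64(17.7)), (-80, np.float64(240.0), np.float64(16.1)), (-90, np.float64(258.0), np.float64(14.4)), (-100, np.float64(281.0), np.float64(12.8)), (-110, np.float64(310.0), np.float64(11.1)), (-120, np.float64(349.0), np.float64(9.5))]
[[ 0.5524 -0.427   0.036 ]
 [ 0.4855 -0.3666  0.036 ]
 [ 0.4199 -0.3075  0.036 ]
 [ 0.354  -0.2467  0.036 ]] [0.0901 0.0883 0.0898] -42.26132184873912
coil1_mid [([452.7, 232.5], 0.62)]
    [ 0.4832 -0.3768  0.0056] 0.0004 0.62 0.49
coil2_mid [([424.8, 258.0], 0.16)]
[0.48407385 0.17447016 0.19586364] [-3.13516309  0.01171944  1.46653316]
```

Coil spacing comes out at 0.090 m, as specified. I'll travel over coil P1 with the fingers square to the row.

```bash
P="python3 -m pendant"
$P '[[[0,0,0.0746],[0,-0.9,0],1],[[0,0,0.0746],[0,-0.9,0],1]]' >/dev/null
$P '[[[0,0,0.0746],[0,-0.9,0],1],[[0,0,0.0746],[0,-0.9,0],1]]' >/dev/null
$P '[[[0,0,0.0746],[0,-0.9,0],1],[[0,0,0.0746],[0,-0.9,0],1]]' >/dev/null
$P '[[[0,0,0.0746],[0,-0.9,0],1],[[0,0,0.0746],[0,-0.9,0],1]]' >/dev/null
$P '[[[0,0,0.0746],[0,-0.9,0],1],[[0,0,0.0746],[0,-0.9,0],1]]' >/dev/null
$P '[[[0,0,0.0746],[0.02,-0.9,0],1],[[0,0,0.0746],[0.02,-0.9,0],1],[[0,0,0.0746],[0.02,-0.9,0],1]]'
cat >> plan.py <<'E'
def coils(save=None):
    s=ctrl.read_state();p,c=snap("wrist",save);f=p["frame"];hsv=cv2.cvtColor(f,cv2.COLOR_RGB2HSV)
    out=[]
    for d in ctrl.find_in(p,"coil1"): b=np.array(d["bbox"]);out.append(("box",b.round().tolist(),round(d["confidence"],2),atz(c,(b[0]+b[2]/2,b[1]+b[3]/2),.023).round(4).tolist()))
    for u,k in lm(p,"coil1_mid"): out.append(("mid",u.round(1).tolist(),round(k,2),atz(c,u,.023).round(4).tolist()))
    return s,p,c,out
E
python3 - <<'E'
from plan import *
s,p,c,o=coils("w9");print(s["q"].round(2));print(*o,sep="\n")
for X in([.5524,-.427],[.4855,-.3666],[.4199,-.3075],[.354,-.2467]): print(X,proj(c,X+[.023]).round(),proj(c,X+[.06]).round())
E
```

```text
clock: 40.95
eef_pos: [0.4854, -0.3676, 0.195]
eef_rot: [-3.135, 0.01, 2.401]
contact_force: [-0.6, 0.7, -0.2]
gripper_width: 0.0856
grasp_force: 0.0
[-0.7   0.1   1.24 -0.01  1.79 -1.53]
('box', [294.0, 220.0, 58.0, 59.0], 0.82, [0.5524, -0.4293, 0.023])
('box', [288.0, 27.0, 68.0, 70.0], 0.73, [0.4171, -0.3059, 0.023])
('box', [295.0, 134.0, 60.0, 66.0], 0.56, [0.4885, -0.3682, 0.023])
('mid', [320.3, 164.2], 0.6, [0.4843, -0.3696, 0.023])
[0.5524, -0.427] [324. 248.] [324. 266.]
[0.4855, -0.3666] [323. 163.] [323. 173.]
[0.4199, -0.3075] [323.  66.] [323.  64.]
[0.354, -0.2467] [323. -53.] [323. -70.]
```

View pics/w9.png

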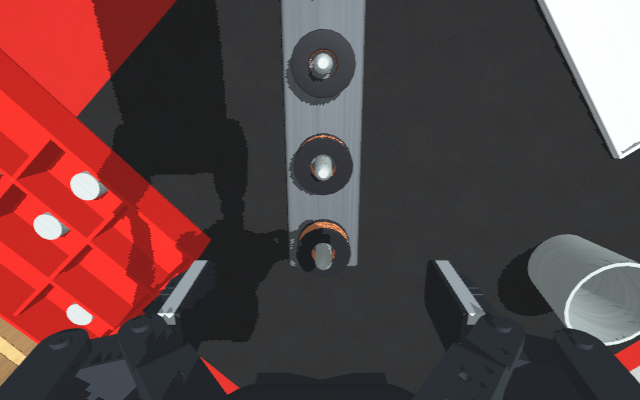

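Coils' discs at (323,63), (322,166), (325,246) match the predictions to about 1–2 mm. Descending over P1 and gripping.

```bash
P="python3 -m pendant"
$P '[[[0,0,0],[0,0.01,-0.5],1],[[0,0,0],[0,0.01,-1],1],[[0,0,0],[0,0.01,-1],1]]' >/dev/null
$P '[[[0,0,0],[0,0,-0.4],1],[[0,0,0],[0,0,-0.7],1],[[0,0,0],[0,0,-0.9],1],[[0,0,0],[0,0,-0.9],1]]'
$P '[[[0,0,0],[0,0,-0.1],1],[[0,0,0],[0,0,-0.2],1],[[0,0,0],[0,0,-0.2],1]]'
$P '[[[0,0,0],[0,0,0],-1],[[0,0,0],[0,0,0],-1],[[0,0,0],[0,0,0],-1],[[0,0,0],[0,0,0],-1],[[0,0,0],[0,0,0],-1],[[0,0,0],[0,0,0],-1]]' 70
$P '[[[0,0,0],[0,0,0.03],-1],[[0,0,0],[0,0,0.1],-1],[[0,0,0],[0,0,0.2],-1],[[0,0,0],[0,0,0.2],-1]]'
```

```text
clock: 41.98
eef_pos: [0.4862, -0.3643, 0.0061]
eef_rot: [-3.135, 0.011, 2.404]
contact_force: [-0.2, -0.1, 0.2]
gripper_width: 0.0853
grasp_force: 0.0
clock: 42.35
eef_pos: [0.4856, -0.3644, -0.0149]
eef_rot: [-3.135, 0.01, 2.404]
contact_force: [-0.2, 0.8, 0.4]
gripper_width: 0.0852
grasp_force: 0.0
clock: 43.1
eef_pos: [0.4867, -0.3653, -0.0127]
eef_rot: [-3.135, 0.014, 2.404]
contact_force: [0.1, -1.3, 5.9]
gripper_width: 0.0542
grasp_force: 74.3
clock: 43.6
eef_pos: [0.4868, -0.3653, 0.0074]
eef_rot: [-3.136, 0.014, 2.404]
contact_force: [-0.6, -0.3, -1.8]
gripper_width: 0.0542
grasp_force: 73.8
```

Coil gripped and rising. I'll lift clear and measure the pads in the tray from above.

```bash
P="python3 -m pendant"
$P '[[[0,0,0],[0,0,0.5],-1],[[0,0,0],[0,0,1],-1],[[0,0,0],[0,0,1],-1]]'
$P '[[[0,0,0],[0,0,0.4],-1],[[0,0,0],[0,0,0.4],-1]]' >/dev/null
python3 - <<'E'
from plan import *
pt,ct=snap("top");f=pt["frame"];g=cv2.cvtColor(f,cv2.COLOR_RGB2GRAY)
for u in((319,168),(303,201),(300,235)): print(u,f[u[1],u[0]-28:u[0]+30:3].mean(1).round().astype(int).tolist(), f[u[1]-20:u[1]+21:2,u[0]].mean(1).round().astype(int).tolist())
print([(u.round(1).tolist(),round(k,2),atz(ct,u,.021).round(4)) for u,k in lm(pt,'pad1')])
print([(np.round(b["bbox"],1),round(b["confidence"],2),atz(ct,(b["bbox"][0]+b["bbox"][2]/2,b["bbox"][1]+b["bbox"][3]/2),.018).round(4)) for b in ctrl.find_in(pt,"pad1")])
E
```

```text
clock: 43.98
eef_pos: [0.4883, -0.3666, 0.1123]
eef_rot: [-3.136, 0.022, 2.404]
contact_force: [1.3, 0.3, -1.3]
gripper_width: 0.0541
grasp_force: 75.1
(319, 168) [249, 248, 250, 248, 227, 226, 226, 223, 220, 222, 222, 222, 223, 221, 223, 224, 132, 248, 247, 248] [33, 34, 189, 205, 247, 215, 219, 220, 217, 221, 223, 227, 225, 225, 231, 237, 248, 248, 248, 248, 247]
(303, 201) [249, 251, 251, 232, 227, 226, 226, 225, 226, 227, 227, 225, 225, 224, 223, 128, 248, 248, 247, 248] [249, 248, 249, 249, 248, 194, 226, 223, 222, 222, 227, 227, 230, 229, 229, 232, 238, 251, 251, 251, 251]
(300, 235) [251, 251, 251, 231, 229, 229, 230, 229, 229, 229, 229, 229, 230, 228, 229, 151, 248, 250, 249, 249] [251, 251, 252, 251, 251, 224, 226, 228, 227, 228, 227, 230, 230, 231, 230, 231, 251, 251, 251, 245, 240]
[([297.9, 237.3], 0.97, array([0.4773, 0.0191, 0.021 ])), ([297.3, 203.4], 0.88, array([0.5634, 0.0194, 0.021 ])), ([322.1, 163.3], 0.65, array([ 0.6653, -0.0457,  0.021 ])), ([322.7, 167.4], 0.55, array([ 0.6547, -0.047 ,  0.021 ]))]
[(array([303.6, 155.6,  28.8,  23.5]), 0.94, array([ 0.6554, -0.035 ,  0.018 ])), (array([281.1, 191.6,  36.8,  22.2]), 0.8, array([0.5653, 0.0138, 0.018 ])), (array([280.3, 222.3,  36.8,  24. ]), 0.65, array([0.4849, 0.0171, 0.018 ]))]
```

```bash
cat >> plan.py <<'E'
def traypads(pt,ct):
    g=cv2.GaussianBlur(cv2.cvtColor(pt["frame"],cv2.COLOR_RGB2GRAY),(3,3),0);m=((g>200)&(g<239)).astype(np.uint8);k=np.zeros_like(m)
    poly=np.array([proj(ct,[*q,.004]) for q in([.445,.132],[.705,.104],[.678,-.138],[.42,-.11])]);cv2.fillConvexPoly(k,poly.astype(np.int32),1)
    m=cv2.morphologyEx(m&k,cv2.MORPH_OPEN,np.ones((5,5)))
    for c in cv2.findContours(m,0,2)[0]:
        if cv2.contourArea(c)<200: continue
        q=np.array([atz(ct,u[0],.021)[:2] for u in c]);r=cv2.minAreaRect(q.astype(np.float32)*1000)
        b=cv2.boxPoints(r);e1,e2=b[1]-b[0],b[2]-b[1];L=e1 if np.hypot(*e1)>np.hypot(*e2) else e2
        print("pad",np.round(r[0],1),np.round(r[1],1),"yaw",np.degrees(np.arctan2(L[1],L[0])).round(1))
E
python3 - <<'E'
from plan import *
pt,ct=snap("top");traypads(pt,ct);s=log();print(s["eef_pos"],s["eef_rot"],s["q"].round(2))
E
```

```text
pad [485.4  18.3] [89.9 56.4] yaw 84.3
pad [568.6  10.2] [89.8 57.8] yaw 83.5
pad [654.2 -38.9] [89.7 59.1] yaw 84.0
[ 0.48540702 -0.36416891  0.14325165] [-3.13523946  0.00779585  2.40356092] [-0.7   0.1   1.34 -0.01  1.7  -1.53]
```

```bash
P="python3 -m pendant"
$P '[[[0,0,0.0754],[0.42,0.8125,0],-1],[[0,0,0.0754],[0.42,0.8125,0],-1]]' >/dev/null
$P '[[[0,0,0.0754],[0.42,0.8125,0],-1],[[0,0,0.0754],[0.42,0.8125,0],-1]]' >/dev/null
$P '[[[0,0,0.0754],[0.42,0.8125,0],-1],[[0,0,0.0754],[0.42,0.8125,0],-1]]' >/dev/null
$P '[[[0,0,0.0754],[0.42,0.8125,0],-1],[[0,0,0.0754],[0.42,0.8125,0],-1],[[0,0,0.0754],[0.42,0.8125,0],-1],[[0,0,0.0754],[0.42,0.8125,0],-1]]'
python3 - <<'E'
from plan import *
s=log();p,c=snap("wrist","w10");print(s["eef_pos"],s["eef_rot"],s["q"].round(2))
print([(u.round(1).tolist(),round(k,2),atz(c,u,.021).round(4)) for u,k in lm(p,'pad1')])
g=cv2.cvtColor(p["frame"],cv2.COLOR_RGB2GRAY)
y=np.radians(84);d=np.array([np.cos(y),np.sin(y),0]);n=np.array([-d[1],d[0],0])
for C in([.4854,.0183,.021],[.5686,.0102,.021],[.6542,-.0389,.021]):
    C=np.array(C);print([proj(c,C+a*.046*d+b*.027*n).round().tolist() for a,b in((-1,-1),(1,-1),(1,1),(-1,1))])
# profile along n and d through B
B=np.array([.5686,.0102,.021])
for nm,ax in(("d",d),("n",n)):
    print(nm,[(k,int(g[tuple(proj(c,B+k*.001*ax).astype(int)[::-1])])) for k in range(-60,61,2) if 0<=proj(c,B+k*.001*ax)[0]<640 and 0<=proj(c,B+k*.001*ax)[1]<400])
E
```

```text
clock: 45.68
eef_pos: [0.6534, -0.0403, 0.1444]
eef_rot: [-3.135, 0.009, 3.035]
contact_force: [0.3, -0.4, -2.5]
gripper_width: 0.0545
grasp_force: 75.1
[ 0.65338918 -0.04034634  0.14440258] [-3.13476683  0.00903685  3.03487807] [-0.11  0.23  1.19 -0.01  1.71 -1.57]
[([319.0, 176.8], 0.92, array([ 0.6525, -0.0428,  0.021 ])), ([377.1, 63.5], 0.78, array([0.569 , 0.0105, 0.021 ]))]
[[314.0, -22.0], [445.0, -23.0], [453.0, -116.0], [314.0, -115.0]]
[[316.0, 100.0], [434.0, 100.0], [441.0, 24.0], [316.0, 24.0]]
[[270.0, 209.0], [378.0, 209.0], [381.0, 146.0], [267.0, 146.0]]
d [(-60, 228), (-58, 229), (-56, 232), (-54, 234), (-52, 174), (-50, 114), (-48, 115), (-46, 107), (-44, 198), (-42, 200), (-40, 199), (-38, 200), (-36, 200), (-34, 200), (-32, 201), (-30, 201), (-28, 203), (-26, 203), (-24, 203), (-22, 203), (-20, 204), (-18, 203), (-16, 203), (-14, 205), (-12, 205), (-10, 204), (-8, 205), (-6, 206), (-4, 207), (-2, 206), (0, 206), (2, 205), (4, 206), (6, 207), (8, 209), (10, 209), (12, 209), (14, 210), (16, 209), (18, 211), (20, 210), (22, 212), (24, 211), (26, 210), (28, 212), (30, 213), (32, 212), (34, 213), (36, 214), (38, 214), (40, 214), (42, 215), (44, 216), (46, 235), (48, 243), (50, 241), (52, 243), (54, 241), (56, 242), (58, 242), (60, 238)]
n [(-60, 235), (-58, 236), (-56, 235), (-54, 235), (-52, 234), (-50, 235), (-48, 234), (-46, 236), (-44, 236), (-42, 236), (-40, 236), (-38, 235), (-36, 235), (-34, 236), (-32, 235), (-30, 234), (-28, 237), (-26, 190), (-24, 193), (-22, 199), (-20, 196), (-18, 195), (-16, 202), (-14, 201), (-12, 201), (-10, 197), (-8, 195), (-6, 197), (-4, 202), (-2, 199), (0, 206), (2, 202), (4, 201), (6, 211), (8, 211), (10, 207), (12, 206), (14, 208), (16, 212), (18, 206), (20, 206), (22, 206), (24, 210), (26, 211), (28, 238), (30, 239), (32, 239), (34, 239), (36, 239), (38, 239), (40, 239), (42, 239)]
```

View pics/w10.png

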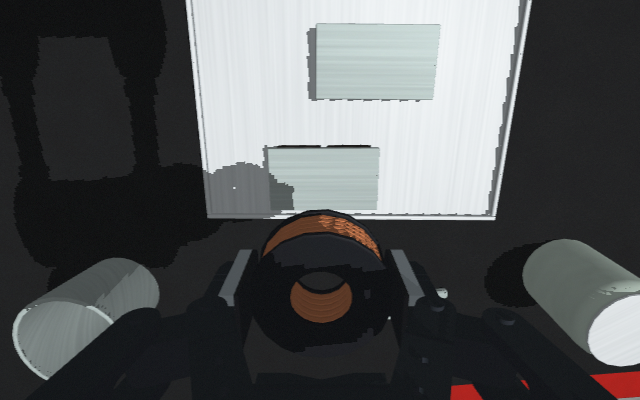

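The view confirms pads C (267–380, 147–209) and B (316–440, 24–100) as predicted. The coil is held centred at column 321. Lowering onto C.

```bash
P="python3 -m pendant"
$P '[[[0,0,0],[0.008,0.014,-0.5],-1],[[0,0,0],[0.008,0.014,-1],-1],[[0,0,0],[0.008,0.014,-1],-1]]' >/dev/null
$P '[[[0,0,0],[0,0,-0.2],-1],[[0,0,0],[0,0,-0.37],-1],[[0,0,0],[0,0,-0.37],-1],[[0,0,0],[0,0,-0.37],-1]]'
$P '[[[0,0,0],[0,0,-0.04],-1],[[0,0,0],[0,0,-0.04],-1],[[0,0,0],[0,0,-0.04],-1]]'
$P '[[[0,0,0],[0,0,-0.02],-1],[[0,0,0],[0,0,-0.02],-1],[[0,0,0],[0,0,-0.02],-1]]'
$P '[[[0,0,0],[0,0,-0.02],-1],[[0,0,0],[0,0,-0.02],-1],[[0,0,0],[0,0,-0.02],-1]]'
```

```text
clock: 46.65
eef_pos: [0.6554, -0.0384, 0.0099]
eef_rot: [-3.135, 0.013, 3.035]
contact_force: [0.3, -0.4, -1.3]
gripper_width: 0.0543
grasp_force: 75.1
clock: 47.02
eef_pos: [0.655, -0.0383, 0.0052]
eef_rot: [-3.135, 0.012, 3.035]
contact_force: [0.7, 0.5, -2.3]
gripper_width: 0.0542
grasp_force: 75.1
clock: 47.4
eef_pos: [0.6549, -0.0384, 0.0029]
eef_rot: [-3.135, 0.011, 3.035]
contact_force: [-0.3, 0.2, -1.9]
gripper_width: 0.0538
grasp_force: 75.1
clock: 47.78
eef_pos: [0.6549, -0.0384, 0.0009]
eef_rot: [-3.135, 0.011, 3.035]
contact_force: [-0.5, -0.1, -1.9]
gripper_width: 0.0541
grasp_force: 75.1
```

```bash
P="python3 -m pendant"
$P '[[[0,0,0],[-0.007,-0.005,-0.02],-1],[[0,0,0],[-0.007,-0.005,-0.02],-1],[[0,0,0],[-0.007,-0.005,-0.02],-1]]'
$P '[[[0,0,0],[0,0,-0.015],-1],[[0,0,0],[0,0,-0.015],-1],[[0,0,0],[0,0,-0.015],-1]]'
$P '[[[0,0,0],[0,0,-0.015],-1],[[0,0,0],[0,0,-0.015],-1]]'
```

```text
clock: 48.15
eef_pos: [0.6541, -0.0388, -0.0011]
eef_rot: [-3.135, 0.011, 3.035]
contact_force: [0.5, -0.2, -1.8]
gripper_width: 0.0544
grasp_force: 75.1
clock: 48.52
eef_pos: [0.6544, -0.0389, -0.0017]
eef_rot: [-3.135, 0.012, 3.035]
contact_force: [-2.3, 0.3, 5.3]
gripper_width: 0.0543
grasp_force: 75.6
clock: 48.78
eef_pos: [0.6545, -0.0389, -0.0017]
eef_rot: [-3.135, 0.013, 3.035]
contact_force: [-6.8, 0.4, 10.5]
gripper_width: 0.0543
grasp_force: 76.4
```

```bash
P="python3 -m pendant"
$P '[[[0,0,0],[0,0,0.015],-1],[[0,0,0],[0,0,0.015],1],[[0,0,0],[0,0,0.015],1],[[0,0,0],[0,0,0.015],1],[[0,0,0],[0,0,0.015],1]]'
$P '[[[0,0,0],[0,0,0.2],1],[[0,0,0],[0,0,0.7],1],[[0,0,0],[0,0,1],1]]' >/dev/null
$P '[[[0,0,0],[0,0,0.5],1],[[0,0,0],[0,0,0.8],1]]' >/dev/null
$P '[[[0,0,-0.05],[-0.39,-0.45,0],1],[[0,0,-0.1006],[-0.78,-0.895,0],1]]' >/dev/null
$P '[[[0,0,-0.05],[-0.39,-0.45,0],1],[[0,0,-0.1006],[-0.78,-0.895,0],1]]' >/dev/null
$P '[[[0,0,-0.05],[-0.39,-0.45,0],1],[[0,0,-0.1006],[-0.78,-0.895,0],1],[[0,0,-0.1006],[-0.78,-0.895,0],1],[[0,0,-0.1006],[-0.78,-0.895,0],1]]'
python3 - <<'E'
from plan import *
s,p,c,o=coils();print(s["q"].round(2));print(*o,sep="\n")
for X in([.4199,-.3075],[.354,-.2467]): print(X,proj(c,X+[.023]).round(),proj(c,X+[.036]).round(),proj(c,X+[.06]).round())
pt,ct=snap("top");print([(u.round(1),round(k,2),atz(ct,u,.034).round(4)) for u,k in lm(pt,"coil1_mid")])
print([(np.round(b["bbox"],1),round(b["confidence"],2),atz(ct,(b["bbox"][0]+b["bbox"][2]/2,b["bbox"][1]+b["bbox"][3]/2),.04).round(4)) for b in ctrl.find_in(pt,"coil1")])
traypads(pt,ct)
g=cv2.cvtColor(pt["frame"],cv2.COLOR_RGB2GRAY);m=(g<110).astype(np.uint8)[155:185,300:340]
for cc in cv2.findContours(m,0,2)[0]:
    if cv2.contourArea(cc)>50: (x,y),r=cv2.minEnclosingCircle(cc);print("dark",x+300,y+155,r,atz(ct,(x+300,y+155),.046).round(4))
E
```

```text
clock: 49.4
eef_pos: [0.6541, -0.0388, -0.0028]
eef_rot: [-3.135, 0.011, 3.035]
contact_force: [0.1, -0.1, -0.3]
gripper_width: 0.0853
grasp_force: 0.0
clock: 51.02
eef_pos: [0.4206, -0.3073, 0.1788]
eef_rot: [-3.136, 0.013, 2.403]
contact_force: [0.3, -0.6, -0.3]
gripper_width: 0.0854
grasp_force: 0.0
[-0.69 -0.14  1.51 -0.01  1.76 -1.53]
('box', [295.0, 302.0, 55.0, 57.0], 0.88, [0.5547, -0.4293, 0.023])
('box', [290.0, 137.0, 60.0, 60.0], 0.71, [0.4193, -0.3084, 0.023])
('box', [286.0, 25.0, 70.0, 73.0], 0.68, [0.3524, -0.2465, 0.023])
[0.4199, -0.3075] [322. 167.] [322. 170.] [322. 178.]
[0.354, -0.2467] [323.  63.] [322.  62.] [322.  61.]
[(array([319.9, 169.1]), 0.82, array([ 0.6486, -0.0395,  0.034 ])), (array([401.4, 284.9]), 0.36, array([ 0.3552, -0.2364,  0.034 ]))]
[(array([306.4, 155.5,  23.1,  21.1]), 0.9, array([ 0.6555, -0.0346,  0.04  ])), (array([463.9, 193.3,  22.7,  22.3]), 0.89, array([ 0.5517, -0.4263,  0.04  ])), (array([414.7, 246.4,  20.4,  22.4]), 0.73, array([ 0.4218, -0.2957,  0.04  ])), (array([391.1, 274.8,  27.3,  21.2]), 0.69, array([ 0.3544, -0.2436,  0.04  ]))]
pad [485.4  18.3] [89.9 56.4] yaw 84.3
pad [568.6  10.1] [89.8 58. ] yaw 83.8
dark 321.5 166.0 12.54003620147705 [ 0.6546 -0.0435  0.046 ]
```

Coil 1 is on C. P2 is predicted well; same grip cycle, then on to pad B.

```bash
P="python3 -m pendant"
$P '[[[0,0,0],[-0.005,0,-0.5],1],[[0,0,0],[-0.005,0,-1],1],[[0,0,0],[-0.005,0,-1],1]]' >/dev/null
$P '[[[0,0,0],[0,0,-0.4],1],[[0,0,0],[0,0,-0.75],1],[[0,0,0],[0,0,-0.75],1]]'
$P '[[[0,0,0],[0,0,-0.1],1],[[0,0,0],[0,0,-0.185],1],[[0,0,0],[0,0,-0.185],1],[[0,0,0],[0,0,-0.185],1]]'
$P '[[[0,0,0],[0,0,0],-1],[[0,0,0],[0,0,0],-1],[[0,0,0],[0,0,0],-1],[[0,0,0],[0,0,0],-1],[[0,0,0],[0,0,0],-1],[[0,0,0],[0,0,0],-1]]' 70
$P '[[[0,0,0],[0,0,0.03],-1],[[0,0,0],[0,0,0.1],-1],[[0,0,0],[0,0,0.2],-1],[[0,0,0],[0,0,0.2],-1]]'
$P '[[[0,0,0],[0,0,0.5],-1],[[0,0,0],[0,0,1],-1],[[0,0,0],[0,0,1],-1]]'
```

```text
clock: 52.08
eef_pos: [0.4193, -0.3066, 0.0021]
eef_rot: [-3.135, 0.008, 2.404]
contact_force: [0.0, -0.0, 0.1]
gripper_width: 0.0855
grasp_force: 0.0
clock: 52.58
eef_pos: [0.4199, -0.3076, -0.0155]
eef_rot: [-3.135, 0.012, 2.403]
contact_force: [0.0, 0.1, 0.0]
gripper_width: 0.0853
grasp_force: 0.0
clock: 53.32
eef_pos: [0.4203, -0.3078, -0.015]
eef_rot: [-3.136, 0.013, 2.403]
contact_force: [-0.3, 1.4, 5.7]
gripper_width: 0.0545
grasp_force: 74.4
clock: 53.82
eef_pos: [0.4203, -0.3079, 0.0053]
eef_rot: [-3.135, 0.014, 2.403]
contact_force: [-0.0, 0.1, -2.9]
gripper_width: 0.0543
grasp_force: 74.0
clock: 54.2
eef_pos: [0.4219, -0.3091, 0.1096]
eef_rot: [-3.136, 0.021, 2.403]
contact_force: [-0.1, -0.8, -3.0]
gripper_width: 0.0542
grasp_force: 75.0
```

```bash
P="python3 -m pendant"
$P '[[[0,0,0.0754],[0.37,0.795,0.3],-1],[[0,0,0.0754],[0.37,0.795,0.3],-1]]' >/dev/null
$P '[[[0,0,0.0754],[0.37,0.795,0],-1],[[0,0,0.0754],[0.37,0.795,0],-1]]' >/dev/null
$P '[[[0,0,0.0754],[0.37,0.795,0],-1],[[0,0,0.0754],[0.37,0.795,0],-1]]' >/dev/null
$P '[[[0,0,0.0754],[0.37,0.795,0],-1],[[0,0,0.0754],[0.37,0.795,0],-1],[[0,0,0.0754],[0.37,0.795,0],-1],[[0,0,0.0754],[0.37,0.795,0],-1]]'
cat >> plan.py <<'E'
def check(c,g,C,names=("d","n"),yaw=84):
    y=np.radians(yaw);d=np.array([np.cos(y),np.sin(y),0]);n=np.array([-d[1],d[0],0]);C=np.array(C)
    for nm,ax,off in(("d",d,0*n),("n",n,0*d)):
        L=[]
        for k in range(-60,61):
            u=proj(c,C+off+k*.001*ax).round().astype(int)
            L.append(int(g[u[1],u[0]]) if 0<=u[0]<640 and 0<=u[1]<400 else -1)
        print(nm,L[::2])
E
python3 - <<'E'
from plan import *
s=log();p,c=snap("wrist");print(s["eef_pos"],s["q"].round(2));g=cv2.cvtColor(p["frame"],cv2.COLOR_RGB2GRAY)
print([(u.round(1).tolist(),round(k,2),atz(c,u,.021).round(4)) for u,k in lm(p,'pad1')])
check(c,g,[.5686,.0102,.021]);check(c,g,[.4854,.0183,.021])
pt,ct=snap("top");traypads(pt,ct)
E
```

```text
clock: 55.45
eef_pos: [0.5671, 0.0102, 0.1327]
eef_rot: [-3.135, 0.01, 3.035]
contact_force: [-0.5, 0.2, -1.7]
gripper_width: 0.0539
grasp_force: 75.3
[0.56707695 0.01015204 0.13273803] [-0.04 -0.01  1.46 -0.01  1.68 -1.5 ]
[([321.0, 68.7], 0.83, array([0.4821, 0.0185, 0.021 ])), ([320.3, 182.3], 0.57, array([0.5677, 0.0087, 0.021 ]))]
d [98, 97, 97, 100, 101, 101, 100, 92, 82, 83, 82, 83, 83, 83, 174, 174, 174, 174, 175, 175, 175, 175, 175, 174, 176, 176, 176, 177, 175, 176, 176, 176, 175, 176, 176, 176, 176, 176, 175, 174, 176, 175, 176, 175, 174, 175, 176, 175, 176, 176, 175, 176, 176, 209, 221, 221, 218, 222, 219, 221, 218]
n [30, 32, 30, 32, 30, 29, 32, 31, 38, 20, 32, 75, 78, 100, 85, 99, 76, 85, 32, 42, 22, 168, 175, 170, 173, 172, 168, 172, 171, 175, 176, 178, 171, 181, 181, 180, 172, 177, 180, 175, 175, 173, 178, 178, 120, 103, 221, 221, 222, 222, 221, 221, 222, 222, 223, 223, 222, 223, 223, 223, 157]
d [221, 219, 214, 207, 216, 217, 104, 100, 175, 175, 176, 176, 177, 178, 178, 178, 179, 179, 180, 179, 179, 181, 181, 180, 181, 182, 181, 182, 180, 179, 180, 180, 181, 181, 181, 181, 183, 183, 184, 183, 184, 183, 184, 184, 185, 185, 185, 186, 186, 187, 188, 187, 187, 219, 229, 226, 229, 228, 230, 228, 227]
n [179, 178, 121, 106, 223, 223, 223, 224, 225, 224, 224, 225, 225, 225, 226, 225, 226, 226, 158, 175, 177, 177, 173, 181, 178, 179, 179, 173, 178, 179, 180, 182, 182, 178, 189, 188, 188, 181, 186, 188, 182, 183, 181, 186, 186, 231, 230, 230, 230, 230, 229, 230, 230, 230, 122, -1, -1, -1, -1, -1, -1]
pad [486.9  15. ] [88.8 53.1] yaw 89.0
pad [572.3  34.1] [124.9  20.4] yaw 89.0
pad [671.3  30.1] [125.7  18.1] yaw 89.0
```

```bash
P="python3 -m pendant"
$P '[[[0,0,0],[0.012,0,-0.5],-1],[[0,0,0],[0.012,0,-1],-1],[[0,0,0],[0.012,0,-1],-1]]' >/dev/null
$P '[[[0,0,0],[0,0,-0.15],-1],[[0,0,0],[0,0,-0.28],-1],[[0,0,0],[0,0,-0.28],-1],[[0,0,0],[0,0,-0.28],-1]]'
$P '[[[0,0,0],[0,0,-0.04],-1],[[0,0,0],[0,0,-0.06],-1],[[0,0,0],[0,0,-0.06],-1]]'
$P '[[[0,0,0],[0,0,-0.02],-1],[[0,0,0],[0,0,-0.02],-1],[[0,0,0],[0,0,-0.02],-1]]'
```

```text
clock: 56.48
eef_pos: [0.5694, 0.0106, 0.0068]
eef_rot: [-3.135, 0.013, 3.035]
contact_force: [1.1, 0.2, -1.8]
gripper_width: 0.0544
grasp_force: 75.3
clock: 56.85
eef_pos: [0.5687, 0.0107, -0.0003]
eef_rot: [-3.135, 0.011, 3.035]
contact_force: [-0.7, 0.0, -2.8]
gripper_width: 0.0542
grasp_force: 75.3
clock: 57.22
eef_pos: [0.5689, 0.0106, -0.002]
eef_rot: [-3.135, 0.012, 3.035]
contact_force: [0.3, -0.5, -2.6]
gripper_width: 0.0542
grasp_force: 75.3
```

```bash
P="python3 -m pendant"
$P '[[[0,0,0],[0,0,-0.015],-1],[[0,0,0],[0,0,-0.015],-1],[[0,0,0],[0,0,-0.015],-1]]'
$P '[[[0,0,0],[0,0,-0.012],-1],[[0,0,0],[0,0,-0.012],-1],[[0,0,0],[0,0,-0.012],-1]]'
```

```text
clock: 57.6
eef_pos: [0.5689, 0.0106, -0.0035]
eef_rot: [-3.135, 0.011, 3.035]
contact_force: [0.6, -0.4, -2.4]
gripper_width: 0.0542
grasp_force: 75.3
clock: 57.98
eef_pos: [0.5691, 0.0106, -0.004]
eef_rot: [-3.135, 0.012, 3.035]
contact_force: [-4.1, 0.0, 4.3]
gripper_width: 0.0547
grasp_force: 75.9
```

```bash
P="python3 -m pendant"
$P '[[[0,0,0],[0,0,0.01],-1],[[0,0,0],[0,0,0.01],1],[[0,0,0],[0,0,0.01],1],[[0,0,0],[0,0,0.01],1],[[0,0,0],[0,0,0.01],1]]'
$P '[[[0,0,0],[0,0,0.2],1],[[0,0,0],[0,0,0.7],1],[[0,0,0],[0,0,1],1]]' >/dev/null
$P '[[[0,0,0],[0,0,0.5],1],[[0,0,0],[0,0,0.8],1]]' >/dev/null
$P '[[[0,0,-0.05],[-0.36,-0.43,0],1],[[0,0,-0.1006],[-0.717,-0.858,0],1]]' >/dev/null
$P '[[[0,0,-0.05],[-0.36,-0.43,0],1],[[0,0,-0.1006],[-0.717,-0.858,0],1]]' >/dev/null
$P '[[[0,0,-0.05],[-0.36,-0.43,0],1],[[0,0,-0.1006],[-0.717,-0.858,0],1],[[0,0,-0.1006],[-0.717,-0.858,0],1],[[0,0,-0.1006],[-0.717,-0.858,0],1]]'
python3 - <<'E'
from plan import *
s,p,c,o=coils();print(s["q"].round(2));print(*o,sep="\n")
for X in([.5524,-.427],[.354,-.2467]): print(X,proj(c,X+[.023]).round(),proj(c,X+[.036]).round(),proj(c,X+[.06]).round())
pt,ct=snap("top");traypads(pt,ct)
print([(np.round(b["bbox"],1),round(b["confidence"],2),atz(ct,(b["bbox"][0]+b["bbox"][2]/2,b["bbox"][1]+b["bbox"][3]/2),.04).round(4)) for b in ctrl.find_in(pt,"coil1")])
E
```

```text
clock: 58.6
eef_pos: [0.5689, 0.0107, -0.0038]
eef_rot: [-3.135, 0.012, 3.035]
contact_force: [-0.4, -0.7, 0.0]
gripper_width: 0.0857
grasp_force: 0.0
clock: 60.22
eef_pos: [0.3541, -0.2467, 0.1775]
eef_rot: [-3.136, 0.013, 2.403]
contact_force: [0.1, 0.6, -1.0]
gripper_width: 0.0854
grasp_force: 0.0
[-0.68 -0.38  1.71 -0.01  1.8  -1.52]
('box', [288.0, 135.0, 65.0, 67.0], 0.78, [0.3534, -0.2482, 0.023])
('box', [303.0, 367.0, 39.0, 15.0], 0.57, [0.5311, -0.4081, 0.023])
[0.5524, -0.427] [322. 394.] [322. 404.] [322. 423.]
[0.354, -0.2467] [322. 168.] [322. 171.] [322. 179.]
pad [485.5  18.2] [89.6 56.2] yaw 84.3
[(array([467. , 192. ,  20.6,  23.8]), 0.89, array([ 0.553 , -0.4314,  0.04  ])), (array([288.7, 191.6,  21.2,  23.6]), 0.84, array([0.5619, 0.0138, 0.04  ])), (array([393. , 280.4,  17.6,  16.3]), 0.74, array([ 0.3468, -0.2361,  0.04  ])), (array([308.5, 155.5,  21.9,  23.6]), 0.7, array([ 0.6523, -0.0384,  0.04  ]))]
```

```bash
P="python3 -m pendant"
$P '[[[0,0,0],[0,0,-0.5],1],[[0,0,0],[0,0,-1],1],[[0,0,0],[0,0,-1],1]]' >/dev/null
$P '[[[0,0,0],[0,0,-0.4],1],[[0,0,0],[0,0,-0.75],1],[[0,0,0],[0,0,-0.75],1]]'
$P '[[[0,0,0],[0,0,-0.1],1],[[0,0,0],[0,0,-0.175],1],[[0,0,0],[0,0,-0.175],1],[[0,0,0],[0,0,-0.175],1]]'
$P '[[[0,0,0],[0,0,0],-1],[[0,0,0],[0,0,0],-1],[[0,0,0],[0,0,0],-1],[[0,0,0],[0,0,0],-1],[[0,0,0],[0,0,0],-1],[[0,0,0],[0,0,0],-1]]' 70
$P '[[[0,0,0],[0,0,0.03],-1],[[0,0,0],[0,0,0.1],-1],[[0,0,0],[0,0,0.2],-1],[[0,0,0],[0,0,0.2],-1]]'
$P '[[[0,0,0],[0,0,0.5],-1],[[0,0,0],[0,0,1],-1],[[0,0,0],[0,0,1],-1]]'
```

```text
clock: 61.22
eef_pos: [0.3535, -0.246, 0.0012]
eef_rot: [-3.135, 0.009, 2.404]
contact_force: [-0.7, 1.3, 0.3]
gripper_width: 0.0852
grasp_force: 0.0
clock: 61.72
eef_pos: [0.3541, -0.247, -0.0157]
eef_rot: [-3.135, 0.012, 2.403]
contact_force: [0.1, 0.1, -0.4]
gripper_width: 0.0857
grasp_force: 0.0
clock: 62.48
eef_pos: [0.3542, -0.2472, -0.0152]
eef_rot: [-3.135, 0.013, 2.403]
contact_force: [-1.6, -0.1, 6.4]
gripper_width: 0.055
grasp_force: 74.3
clock: 62.98
eef_pos: [0.3544, -0.2472, 0.005]
eef_rot: [-3.136, 0.014, 2.403]
contact_force: [-0.9, -0.3, -2.0]
gripper_width: 0.0545
grasp_force: 74.0
clock: 63.35
eef_pos: [0.3558, -0.2483, 0.1087]
eef_rot: [-3.136, 0.02, 2.403]
contact_force: [-0.6, -0.4, -2.1]
gripper_width: 0.0544
grasp_force: 75.1
```

```bash
P="python3 -m pendant"
$P '[[[0,0,0.0754],[0.325,0.664,0.3],-1],[[0,0,0.0754],[0.325,0.664,0.3],-1]]' >/dev/null
$P '[[[0,0,0.0754],[0.325,0.664,0],-1],[[0,0,0.0754],[0.325,0.664,0],-1]]' >/dev/null
$P '[[[0,0,0.0754],[0.325,0.664,0],-1],[[0,0,0.0754],[0.325,0.664,0],-1]]' >/dev/null
$P '[[[0,0,0.0754],[0.325,0.664,0],-1],[[0,0,0.0754],[0.325,0.664,0],-1],[[0,0,0.0754],[0.325,0.664,0],-1],[[0,0,0.0754],[0.325,0.664,0],-1]]'
python3 - <<'E'
from plan import *
s=log();p,c=snap("wrist");print(s["eef_pos"],s["q"].round(2));g=cv2.cvtColor(p["frame"],cv2.COLOR_RGB2GRAY)
print([(u.round(1).tolist(),round(k,2),atz(c,u,.021).round(4)) for u,k in lm(p,'pad1')])
check(c,g,[.4842,.0185,.021])
E
```

```text
clock: 64.6
eef_pos: [0.4833, 0.0174, 0.1334]
eef_rot: [-3.135, 0.011, 3.032]
contact_force: [-1.1, 1.1, -1.3]
gripper_width: 0.0544
grasp_force: 75.7
[0.48330738 0.01738282 0.13341925] [-0.03 -0.24  1.67 -0.01  1.7  -1.49]
[([322.3, 179.8], 0.94, array([0.4824, 0.0177, 0.021 ])), ([326.1, 275.7], 0.66, array([0.5699, 0.0115, 0.021 ])), ([321.2, 272.3], 0.34, array([0.5661, 0.0076, 0.021 ]))]
d [121, 120, 117, 115, 119, 119, 118, 110, 95, 95, 97, 97, 95, 199, 199, 200, 199, 198, 199, 200, 198, 200, 200, 200, 199, 200, 201, 200, 201, 201, 201, 200, 201, 200, 201, 200, 200, 200, 201, 202, 201, 201, 201, 201, 202, 202, 202, 202, 202, 204, 204, 204, 204, 242, 241, 239, 240, 242, 241, 240, 241]
n [37, 36, 39, 38, 38, 39, 37, 38, 46, 27, 33, 71, 78, 105, 81, 105, 144, 107, 40, 47, 203, 197, 197, 197, 200, 201, 197, 200, 197, 204, 201, 210, 200, 202, 211, 209, 203, 204, 207, 207, 205, 203, 207, 207, 185, 128, 245, 245, 245, 245, 245, 245, 245, 245, 245, 245, 238, 125, 41, 40, 39]
```

```bash
P="python3 -m pendant"
$P '[[[0,0,0],[0.003,0.005,-0.5],-1],[[0,0,0],[0.003,0.005,-1],-1],[[0,0,0],[0.003,0.005,-1],-1]]' >/dev/null
$P '[[[0,0,0],[0,0,-0.15],-1],[[0,0,0],[0,0,-0.28],-1],[[0,0,0],[0,0,-0.28],-1],[[0,0,0],[0,0,-0.28],-1]]'
$P '[[[0,0,0],[0,0,-0.04],-1],[[0,0,0],[0,0,-0.075],-1],[[0,0,0],[0,0,-0.075],-1]]'
$P '[[[0,0,0],[0,0,-0.02],-1],[[0,0,0],[0,0,-0.02],-1],[[0,0,0],[0,0,-0.02],-1]]'
$P '[[[0,0,0],[0,0,-0.015],-1],[[0,0,0],[0,0,-0.015],-1],[[0,0,0],[0,0,-0.015],-1]]'
```

```text
clock: 65.58
eef_pos: [0.4846, 0.0194, 0.0066]
eef_rot: [-3.136, 0.013, 3.034]
contact_force: [0.2, 0.0, -2.1]
gripper_width: 0.0541
grasp_force: 75.7
clock: 65.95
eef_pos: [0.4838, 0.0194, -0.0022]
eef_rot: [-3.135, 0.011, 3.034]
contact_force: [0.0, 0.6, -2.1]
gripper_width: 0.0545
grasp_force: 75.7
clock: 66.32
eef_pos: [0.4842, 0.0193, -0.0036]
eef_rot: [-3.135, 0.012, 3.034]
contact_force: [0.0, -0.2, -2.6]
gripper_width: 0.0545
grasp_force: 75.7
clock: 66.7
eef_pos: [0.4844, 0.0193, -0.0042]
eef_rot: [-3.135, 0.012, 3.034]
contact_force: [-4.2, 0.4, 4.8]
gripper_width: 0.0543
grasp_force: 76.4
```

```bash
P="python3 -m pendant"
$P '[[[0,0,0],[0,0,0.01],-1],[[0,0,0],[0,0,0.01],1],[[0,0,0],[0,0,0.01],1],[[0,0,0],[0,0,0.01],1],[[0,0,0],[0,0,0.01],1]]'
$P '[[[0,0,0],[0,0,0.2],1],[[0,0,0],[0,0,0.7],1],[[0,0,0],[0,0,1],1]]' >/dev/null
$P '[[[0,0,0],[0.3,0,0.5],1],[[0,0,0],[0.8,0,1],1],[[0,0,0],[0.8,0,1],1]]' >/dev/null
$P '[[[0,0,0],[0.3,-0.2,0.5],1],[[0,0,0],[0.8,-0.3,0.7],1],[[0,0,0],[0.8,-0.3,0.7],1],[[0,0,0],[0.8,-0.3,0.7],1],[[0,0,0],[0.8,-0.3,0.7],1]]'
python3 - <<'E'
from plan import *
s=log();p,c=snap("wrist","w11");print(s["q"].round(2));g=cv2.cvtColor(p["frame"],cv2.COLOR_RGB2GRAY)
m=(g<110).astype(np.uint8)
for z,o in((.047,"coil1"),(.015,"pad1"),(.034,"coil1_mid")):
    if o!="coil1_mid": print(o,[(np.round(b["bbox"],1).tolist(),round(b["confidence"],2),atz(c,(b["bbox"][0]+b["bbox"][2]/2,b["bbox"][1]+b["bbox"][3]/2),z).round(4)) for b in ctrl.find_in(p,o)])
    print([(u.round(1).tolist(),round(k,2),atz(c,u,z).round(4)) for u,k in lm(p,o)])
for C in([.484,.018,.021],[.5686,.0102,.021],[.6542,-.0389,.021]):
    print(C,"top disc",proj(c,C[:2]+[.047]).round(1))
    for r in(.036,):
        y=np.radians(84);d=np.array([np.cos(y),np.sin(y),0]);n=np.array([-d[1],d[0],0]);C=np.array(C)
        for k in(-.036,.036):
            print(" n@%g"%k,[int(g[tuple(proj(c,C+k*d+j*.001*n).round().astype(int)[::-1])]) for j in range(-36,38,2)])
        print(" d",[int(g[tuple(proj(c,C+.022*n+j*.001*d).round().astype(int)[::-1])]) for j in range(-56,58,2)])
# coil discs: circles of dark top flange
h=cv2.HoughCircles(cv2.medianBlur(g,3),cv2.HOUGH_GRADIENT,1,50,param1=120,param2=22,minRadius=22,maxRadius=60)
print([(q.round(1).tolist(),atz(c,q[:2],.047).round(4)) for q in h[0][:6]] if h is not None else None)
E
```

```text
clock: 67.32
eef_pos: [0.4841, 0.0193, -0.0043]
eef_rot: [-3.135, 0.011, 3.034]
contact_force: [-0.5, 0.6, 0.2]
gripper_width: 0.085
grasp_force: 0.0
clock: 68.7
eef_pos: [0.6429, -0.0103, 0.2658]
eef_rot: [-3.135, 0.011, 3.035]
contact_force: [-0.8, 0.0, 1.2]
gripper_width: 0.0855
grasp_force: 0.0
[-0.07  0.22  0.98 -0.01  1.93 -1.53]
coil1 [([308.7, 1.8, 53.8, 18.7], 0.84, array([0.5054, 0.0172, 0.047 ])), ([256.1, 135.9, 85.1, 51.6], 0.72, array([ 0.6489, -0.037 ,  0.047 ])), ([275.6, 139.1, 49.0, 52.8], 0.63, array([ 0.6533, -0.0359,  0.047 ])), ([306.9, 52.1, 54.3, 55.5], 0.57, array([0.5681, 0.0097, 0.047 ]))]
[([300.2, 159.0], 0.94, array([ 0.6461, -0.0349,  0.047 ])), ([332.9, 79.0], 0.9, array([0.5671, 0.0086, 0.047 ]))]
pad1 [([290.1, 0.0, 89.3, 21.4], 0.89, array([0.5001, 0.0179, 0.015 ])), ([257.9, 136.4, 81.7, 48.4], 0.89, array([ 0.6547, -0.0397,  0.015 ])), ([288.2, 54.4, 88.3, 53.0], 0.61, array([0.5694, 0.0086, 0.015 ])), ([0.8, 2.9, 45.2, 102.2], 0.49, array([ 0.5057, -0.3227,  0.015 ]))]
[([297.6, 160.5], 0.93, array([ 0.6545, -0.0411,  0.015 ])), ([332.6, 79.9], 0
[... 1812 characters left out ...]
 237, 198, 190, 191, 190, 183, 196, 194, 189, 190, 188, 190, 192, 195, 192, 194, 190, 200, 199, 195, 195, 197, 200, 195, 199, 195, 197, 196, 94, 190, 234, 234, 234, 234]
 d [233, 233, 233, 233, 115, 179, 202, 200, 199, 200, 199, 199, 198, 199, 199, 199, 95, 96, 96, 95, 49, 19, 60, 55, 33, 33, 37, 39, 44, 43, 99, 99, 86, 81, 52, 132, 197, 198, 197, 196, 196, 196, 196, 197, 197, 196, 197, 196, 196, 197, 195, 236, 236, 236, 232, 238, 239]
[([331.5, 78.5, 30.200000762939453], array([0.5665, 0.0072, 0.047 ])), ([123.5, 266.5, 44.70000076293945], array([ 0.7554, -0.2647,  0.047 ])), ([294.5, 164.5, 28.0], array([ 0.6515, -0.0419,  0.047 ])), ([505.5, 259.5, 31.5], array([0.7933, 0.1936, 0.047 ]))]
```

```bash
P="python3 -m pendant"
$P '[[[0,0,0],[-0.5,0,0],1],[[0,0,0],[-1,0,0],1],[[0,0,0],[-1,0,0],1],[[0,0,0],[-1,0,0],1],[[0,0,0],[-1,0,0],1]]'
python3 - <<'E'
from plan import *
p,c=snap("wrist");g=cv2.cvtColor(p["frame"],cv2.COLOR_RGB2GRAY)
for z,o in((.034,"coil1"),(.015,"pad1")):
    print(o,[(np.round(b["bbox"],1).tolist(),round(b["confidence"],2),atz(c,(b["bbox"][0]+b["bbox"][2]/2,b["bbox"][1]+b["bbox"][3]/2),z).round(4)) for b in ctrl.find_in(p,o)])
ps,cs=snap("side");pt,ct=snap("top")
for o in("wrench","tin","pot"):
    A,B=lm(pt,o),lm(ps,o)
    if A and B: print(o,tri(ct,A[0][0],cs,B[0][0]))
for o in("coil1","pad1"):print(o,[(np.round(b["bbox"]).tolist(),round(b["confidence"],2)) for b in ctrl.find_in(ps,o)])
E
```

```text
clock: 69.62
eef_pos: [0.545, -0.0107, 0.2658]
eef_rot: [-3.135, 0.012, 3.034]
contact_force: [0.8, 0.2, 0.2]
gripper_width: 0.0852
grasp_force: 0.0
coil1 [([285.0, 216.2, 50.4, 55.2], 0.98, array([ 0.6572, -0.0376,  0.034 ])), ([318.1, 141.9, 51.2, 52.6], 0.87, array([0.5669, 0.0114, 0.034 ])), ([0.0, 179.3, 13.4, 31.1], 0.69, array([ 0.5573, -0.3845,  0.034 ])), ([318.3, 60.1, 54.1, 58.0], 0.58, array([0.4811, 0.0207, 0.034 ]))]
pad1 [([269.5, 211.0, 76.9, 46.9], 0.88, array([ 0.6531, -0.0406,  0.015 ])), ([298.8, 63.1, 86.5, 55.0], 0.85, array([0.4831, 0.0179, 0.015 ])), ([302.2, 142.6, 78.8, 43.2], 0.68, array([0.5667, 0.0099, 0.015 ]))]
wrench (array([ 8.01911386e-01, -2.02651350e-02, -2.38042497e-04]), np.float64(0.005786769351138089))
tin (array([0.77615653, 0.17861396, 0.00391403]), np.float64(0.01671299982675755))
pot (array([ 0.75661472, -0.25638612, -0.01030945]), np.float64(0.010038812314333843))
coil1 [([273.0, 190.0, 22.0, 21.0], 0.93), ([305.0, 198.0, 24.0, 27.0], 0.71), ([316.0, 127.0, 15.0, 14.0], 0.66)]
pad1 [([336.0, 221.0, 26.0, 12.0], 0.78), ([306.0, 220.0, 20.0, 10.0], 0.72), ([276.0, 208.0, 20.0, 8.0], 0.53), ([311.0, 123.0, 91.0, 53.0], 0.44)]
```

All three coils sit within about 3–4 mm of their pad centres, the spare coil is on its post, and the bystanders haven't moved. Handing in.

```bash
python3 -c "
from workcell import ctrl
print(ctrl.finish_job())"
```

```text
the job is handed in; nothing more can be done
None
```

I handed the job in at about 70 s of the 210 s: the three brake pads found in the scene lie steel-up in the tray, each with a coil within about 4 mm of its middle, and the spare coil is still on its post. One pad got knocked about 4 cm but stayed in the tray, and the wrench, tin and cup have not moved within camera accuracy; the hand-in returned no verdict.

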